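# Scoop walnuts out of the pan and put them on the scale

## Robot

A 6-joint arm with a two-finger parallel gripper is mounted at the origin on a cart in front of the work surface, level with it; the furniture and walls round the work are solid. World frame = base frame: x ahead of the robot, y to its left, z up, the work surface at z = 0. Lengths are in m, angles in rad, forces in N, time in s.
With the tool pointing down it reaches from about 0.325 to 0.875 m from the base axis. Payload 4.4 kg.
Tool frame: the origin (TCP) lies at the very end of the fingers, on their centre line; the grasp point (between the pads) lies hold_point_z behind it (hold_point_z is the distance from the TCP to the grasp point, in m); z points along the fingers, y is the direction in which the jaws open and shut (so a half turn about z gives the same grasp; the last joint's range is limited). The gripper opens to 85 mm and grips with 20 to 120 N. Pads are 22 mm wide; open, the fingers measure 114 mm over their backs; the gripper's body (76 mm by 85 mm) begins 54 mm behind the grasp point. The pads swing forward as they close: fully open they stand 13 mm farther back than shut.
Start: joints at [0.965, 0.207, 1.542, -0, 1.393, -0.15], TCP at [0.253, 0.516, 0.231] pointing down, gripper open.
Joint ranges: [-2.73, 2.73], [-0.86, 2.22], [0.23, 2.46], [-1.11, 4.25], [0.08, 2.63], [-2.82, 2.82]. Speed limits (rad/s): [2.79, 2.79, 3.14, 3.14, 3.14, 3.14].

## Interface

Orientations are given as a rotation vector (axis times angle).
In Python, from rig import get_state, get_image, get_calibration, sign_off, hold_point_z gives the robot as it stands.
- The arm moves only by the tool play_rows, never from a script. Its argument "targets" is a list of rows, each a list of 5 numbers: the finger opening in cm, from 0 to 8.54, then the shift along the tool's x, y, z in cm, then the turn about the tool's z in degrees. In form: [[hand, dx, dy, dz, turn], ...]. A call has 1 to 8 rows; each row shifts and turns the pose as measured when the row begins, along the tool's axes as they then stand; what a row does not reach is not made up. A row lasts 1/8 s, in which the tool goes at most 62.5 mm and 10.7 degrees, less where a joint would pass 70% of its speed; a pose out of reach is approached as far as the arm can. A call is refused whole if a number of a shift passes 6.25 or a number of a turn 10.7, either way. A call with a gripper value outside its range is refused whole. The fingers move at their own pace and stop on an object; "grip_force" is the grip in N (left out, the last holds). Time passes only in rows, so rows that do not move let the fingers close. It gives the time, the measured TCP pose, the force and the opening at its end, in the units of the state.
- get_state(): the state, without advancing time (a new reading comes with each control period).
- get_image(name): name is "scene" or "top" or "wrist"; returns (picture, depth): 400x640x3 uint8, blue, green, red; 400x640 float32, m along the optical axis (not along the pixel's ray), 0 where there is no reading.
- get_calibration(name): a dict with "fx", "fy", "cx", "cy" (pixels), "rvec" (rotation vector, rad) and "tvec" (3), from world to camera coordinates, as OpenCV has them; the wrist camera has in their place "T_tool_cam" (4x4, takes a point from camera to tool coordinates, whose origin is the TCP and whose axes are the flange's). Camera axes: x right, y down, z forward; pixel columns grow to the right and rows downward; lengths in m; the calibration is good to about 2 mm. A picture is of the moment at which its call begins: read the wrist's pose just before it. get_calibration takes no time and is no camera call.
- sign_off(): hands the job in, once; it reports no verdict.
The state is a dict: "time": time; "joint_positions": joint angles; "qvel": joint speeds; "joint_torque": joint torques, N m; "tool_pos": TCP position; "orientation": TCP orientation; "force": force on the tool from outside, world axes, zero at the start; "moment": the same for the moment, N m; "width": opening from 0.0 (shut) to 1.0 (fully open).
Only numpy, scipy, OpenCV 4.12 (cv2) and the standard library are available. Lean on these libraries where they do the work, as an engineer would, in place of code of your own. Each camera call takes 0.05 s, during which the arm holds its last target.

## Task

Weigh out a helping of walnuts: take the scoop by its grip bar, run it along the floor of the steel pan into one of the pan's corners so that the corner holds the nuts back and at least three of them ride into the scoop. Then stand the loaded scoop upright, about in the middle of the scale's pan, and let go. Every other nut stays in the steel pan, none spilled, and the cheeses round about are left where they are.

Things in the scene. Friction and masses are not known exactly. Their poses are not given: they have to be found in the camera images.
- scoop_grip (a point): hold point at mid-height of the scoop's level black grip bar (16 mm wide, 28 high, 100 long: 60 mm behind this point to 40 mm ahead, free space below). The scoop is one loose piece, about 0.15 kg, standing upright on the deck beside the pan. The point is 95 mm above its flat underside. x: along the bar to the open mouth; y: across the scoop (squeeze along y); z up
- scoop_bowl (a point): middle of the scoop's white bowl, 6 mm ahead of and 78 mm below the grip point, same axes. Bowl 120 mm long (lip to back), 110 wide outside, 104 inside; back wall 42 mm high, sides slope down and end 29 mm behind the lip; behind the thin lip a 12 mm ramp rises to about 4 mm, then steps down to the 2 mm floor: nuts past the step stay in while the scoop is level and moves smoothly
- scoop_lip (a point): middle of the scoop's front lip at the level of the underside: 70 mm ahead of the grip point (+x) and 95 mm below it; same axes. At the start the mouth points away from the robot, give or take 30 degrees. The grip's upright stalk stands at the scoop's back, its rear face 130 mm behind the lip
- bin: open rectangular steel pan, fixed, 270 mm (its x) by 195 mm (its y) outside, 60 mm high to the rim, walls and floor 4 mm thick; origin at the centre of its underside, on the deck. Its x points roughly away from the robot, y to the left
- corner_far_left (a point): far left inner corner of the pan (far = away from the robot, left = +y of the pan), on the inner floor; axes as the pan
- corner_far_right (a point): far right inner corner of the pan (far = away from the robot, left = +y of the pan), on the inner floor; axes as the pan
- corner_near_left (a point): near left inner corner of the pan (far = away from the robot, left = +y of the pan), on the inner floor; axes as the pan
- corner_near_right (a point): near right inner corner of the pan (far = away from the robot, left = +y of the pan), on the inner floor; axes as the pan
- walnut_0 (a point): centre of one of five whole walnuts in the shell, about 34 mm long and 30 mm thick, 12 g, lying on the pan's floor; its shell is slippery (friction about 0.35) and it can roll. Four lie loosely heaped towards the far left corner, one strays in the right half of the pan
- walnut_1 (a point): centre of one of five whole walnuts in the shell, about 34 mm long and 30 mm thick, 12 g, lying on the pan's floor; its shell is slippery (friction about 0.35) and it can roll
- walnut_2 (a point): centre of one of five whole walnuts in the shell, about 34 mm long and 30 mm thick, 12 g, lying on the pan's floor; its shell is slippery (friction about 0.35) and it can roll
- walnut_3 (a point): centre of one of five whole walnuts in the shell, about 34 mm long and 30 mm thick, 12 g, lying on the pan's floor; its shell is slippery (friction about 0.35) and it can roll
- walnut_4 (a point): centre of one of five whole walnuts in the shell, about 34 mm long and 30 mm thick, 12 g, lying on the pan's floor; its shell is slippery (friction about 0.35) and it can roll
- scale_pan (a point): centre of the top of the counter scale's square steel pan, 150x150 mm, 38 mm above the deck; the scale is fixed and its pan does not give; a low blank display faces the robot. Axes: x away from the robot, z up. It stands on the side of the nut pan where the scoop does not
- brick: small yellowish cheese brick, 57x92x40 mm, on the deck; origin at the centre of its underside
- wedge: pale wedge of cheese, 67x77x30 mm, on the deck; origin at the centre of its underside

How it is judged:
By the outcome, as a careful person would: the job done as asked, in the order asked, and still so for the second after the job is handed in, with the robot touching nothing.
It also fails if it takes over 54 s, if anything falls off the work surface, if the arm or the gripper's body presses on something with over 40 N, if the wrist force passes 120 N, or if a joint passes its speed limit or range.

## Working session

There is one attempt and no reset: what is moved stays moved. The work goes in short steps, Python scripts to look and compute and a tool call to move; the robot and the scene stay as the last step left them, time stands still between calls to the robot, and variables do not carry over. Pictures are saved under pics/ and viewed, and the job is handed in when it is done.

Besides the shell and the picture viewer there is one more tool, called by a JSON object that holds its "name" and its "arguments". play_rows: Moves the arm, as the interface text tells. Its arguments: {"type":"object","properties":{"targets":{"type":"array","items":{"type":"array","items":{"type":"number"}}},"grip_force":{"type":"number"}},"required":["targets"]}

```bash
mkdir -p pics; ls
python3 - <<'E'
from rig import *
import cv2
print(get_state(), hold_point_z)
for n in ("scene","top","wrist"):
    im,d=get_image(n); cv2.imwrite(f"pics/{n}0.png",im)
    import numpy as np; np.save(f"pics/{n}0.npy",d)
    print(n,get_calibration(n))
E
```

```text
pics
{'time': 0.0, 'joint_positions': array([ 9.64509316e-01,  2.07441087e-01,  1.54296479e+00, -4.17813030e-05,
        1.39350511e+00, -1.50504055e-01]), 'qvel': array([-5.66822952e-05,  7.49390475e-05,  2.05041741e-04, -1.84310547e-03,
       -6.42727216e-04,  1.17670147e-04]), 'joint_torque': array([ 9.54447205e-04, -3.83040190e+01, -2.91594923e+01, -3.68935443e-04,
        1.03386148e-02,  1.29381331e-05]), 'tool_pos': array([0.25267833, 0.51565448, 0.23010866]), 'orientation': array([-0.70956462, -3.05957028,  0.00340699]), 'force': array([-0.82671178, -0.15482294, -0.52184895]), 'moment': array([ 0.05545593,  0.02752793, -0.03107335]), 'width': 0.9996767462041097} 0.0187
scene {'fx': 385.93503952536804, 'fy': 385.93503952536804, 'cx': 327.17478495217637, 'cy': 198.28616483819465, 'rvec': array([ 2.06847115, -0.87891018,  0.42639727]), 'tvec': array([-0.39204893,  0.31160977,  0.80924488])}
top {'fx': 435.9429881131376, 'fy': 435.9429881131376, 'cx': 320.377581751659, 'cy': 200.45342431200064, 'rvec': array([ 2.04137401, -2.16720559,  0.24308845]), 'tvec': array([0.00623903, 0.57768374, 0.90330463])}
wrist {'fx': 277.99820337924774, 'fy': 277.99820337924774, 'cx': 319.4782760799993, 'cy': 197.85855021599932, 'T_tool_cam': array([[-3.37935756e-04, -9.58791633e-01, -2.84109997e-01,
         7.18267524e-02],
       [ 9.99999487e-01, -5.26584667e-05, -1.01174576e-03,
        -7.08633739e-04],
       [ 9.55092571e-04, -2.84110193e-01,  9.58791159e-01,
        -1.42850504e-01],
       [ 0.00000000e+00,  0.00000000e+00,  0.00000000e+00,
         1.00000000e+00]])}
```

View pics/scene0.png

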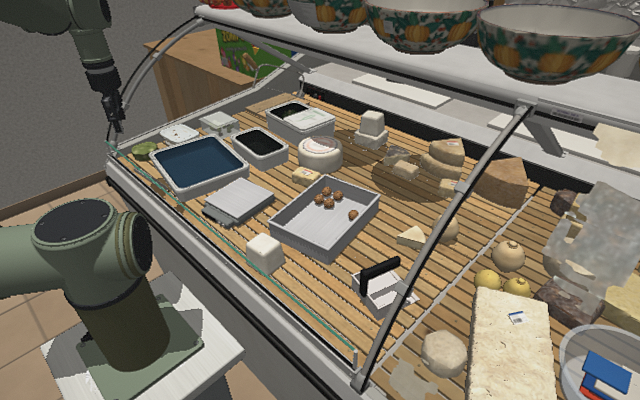

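View pics/top0.png

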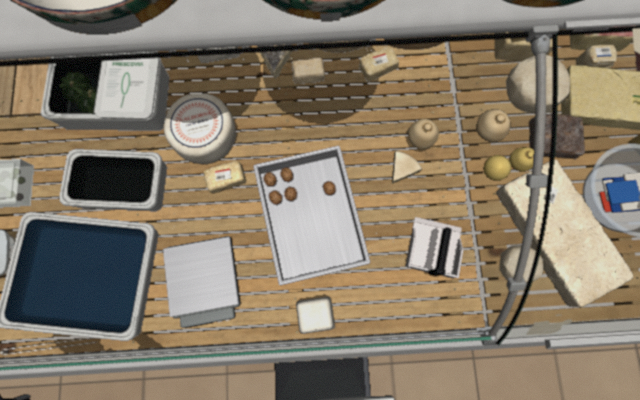

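View pics/wrist0.png

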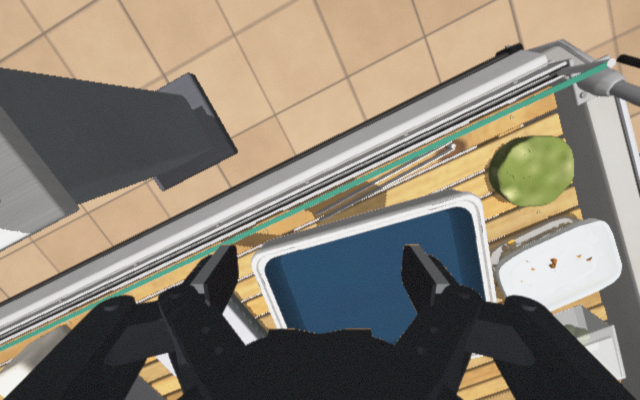

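The scene and top views show the pan (top view about 255–370, 148–282), with four nuts at about (278,187), one at (329,187). The scoop's black grip is near (437,250) and the scale is at (202,278). Next I'll measure these from the depth images.

```bash
cat > h.py <<'E'
import numpy as np, cv2
from rig import *
from scipy.spatial.transform import Rotation as R
def cam(n, st=None):
    c=get_calibration(n); K=(c['fx'],c['fy'],c['cx'],c['cy'])
    if n=='wrist':
        T=np.eye(4); T[:3,:3]=R.from_rotvec(st['orientation']).as_matrix(); T[:3,3]=st['tool_pos']
        M=T@c['T_tool_cam']; return K,M[:3,:3],M[:3,3]
    Rm=R.from_rotvec(c['rvec']).as_matrix(); return K,Rm.T,-Rm.T@c['tvec']
def cloud(n,d,st=None):
    K,A,o=cam(n,st); v,u=np.mgrid[0:400,0:640]
    P=np.stack([(u-K[2])/K[0]*d,(v-K[3])/K[1]*d,d],-1)
    return P@A.T+o
def ray(n,u,v,z,st=None):
    K,A,o=cam(n,st); r=A@np.array([(u-K[2])/K[0],(v-K[3])/K[1],1.]); return o+r*(z-o[2])/r[2]
E
python3 - <<'E'
from h import *
d=np.load('pics/top0.npy'); im=cv2.imread('pics/top0.png')
P=cloud('top',d)
for u,v in [(315,220),(202,270),(437,250),(315,135),(100,250),(315,314),(208,315)]: print((u,v),P[v,u].round(3))
m=(P[...,0]>.3)&(P[...,0]<.9)&(P[...,1]>-.35)&(P[...,1]<.4)
# pan rim
hsv=cv2.cvtColor(im,cv2.COLOR_BGR2HSV)
rim=(np.abs(P[...,2]-.06)<.006)
sub=np.zeros((400,640),np.uint8); sub[140:295,245:380]=1
pts=P[rim&(sub>0)][:,:2].astype(np.float32); r=cv2.minAreaRect(pts); print('rim',len(pts),r,cv2.boxPoints(r))
# scale
sub=np.zeros((400,640),bool); sub[225:325,150:245]=1
k=sub&(np.abs(P[...,2]-.038)<.008); pts=P[k][:,:2].astype(np.float32); r=cv2.minAreaRect(pts); print('scale',len(pts),r, P[k][:,2].mean())
# nuts
nut=(hsv[...,2]<150)&(hsv[...,1]>110)&(P[...,2]>.005); sub=np.zeros_like(sub); sub[155:270,262:360]=1
n,l,s,c=cv2.connectedComponentsWithStats((nut&sub).astype(np.uint8))
for i in range(1,n):
    if s[i,4]>20: print('nut',c[i].round(1),s[i,4],P[l==i].mean(0).round(3), ray('top',*c[i],.019).round(3))
# scoop bar
sub=np.zeros_like(sub); sub[205:290,395:475]=1
k=sub&(P[...,2]>.088); pts=P[k][:,:2].astype(np.float32); r=cv2.minAreaRect(pts); print('bar',len(pts),r,cv2.boxPoints(r),np.percentile(P[k][:,2],[10,50,90]))
cv2.imwrite('pics/topcrop.png',cv2.resize(im[140:300,240:480],(720,480),interpolation=cv2.INTER_CUBIC))
im=cv2.imread('pics/scene0.png');cv2.imwrite('pics/scenecrop.png',cv2.resize(im[160:330,190:430],(720,510),interpolation=cv2.INTER_CUBIC))
z=P[...,2]; x=np.clip(z/0.3*255,0,255).astype(np.uint8); cv2.imwrite('pics/hgt.png',cv2.applyColorMap(x,cv2.COLORMAP_JET))
E
```

```text
(315, 220) [ 0.545 -0.014  0.005]
(202, 270) [0.442 0.242 0.037]
(437, 250) [ 0.458 -0.291  0.001]
(315, 135) [ 0.758 -0.026 -0.   ]
(100, 250) [0.503 0.48  0.015]
(315, 314) [ 0.334 -0.003  0.075]
(208, 315) [ 0.362 -0.016  1.009]
rim 1555 ((0.5525147914886475, -0.003694474697113037), (0.27842938899993896, 0.20318037271499634), 10.08086109161377) [[ 0.39766717  0.07195948]
 [ 0.43323147 -0.12808412]
 [ 0.7073624  -0.07934843]
 [ 0.6717981   0.12069517]]
scale 4734 ((0.4552767276763916, 0.26581400632858276), (0.20598168671131134, 0.18283124268054962), 6.978946208953857) 0.03794441899947138
nut [286.5 174.1] 96 [0.653 0.047 0.031] [0.656 0.047 0.019]
nut [269.6 179.1] 87 [0.643 0.086 0.031] [0.646 0.087 0.019]
nut [328.8 187.9] 89 [ 0.611 -0.05   0.041] [ 0.616 -0.05   0.019]
nut [290.3 193.4] 98 [0.606 0.04  0.031] [0.609 0.04  0.019]
nut [275.  197.3] 96 [0.596 0.074 0.041] [0.601 0.076 0.019]
bar 498 ((0.3942117989063263, -0.1721055656671524), (0.08043459057807922, 0.30767902731895447), 26.38209342956543) [[ 0.2898237  -0.0521591 ]
 [ 0.42654252 -0.32779357]
 [ 0.4985999  -0.29205203]
 [ 0.36188108 -0.01641756]] [0.09790424 0.10883927 0.1116403 ]
```

View pics/topcrop.png

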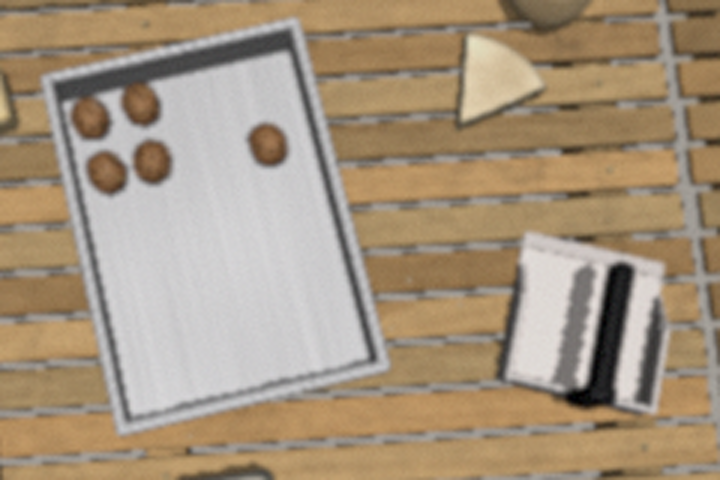

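View pics/scenecrop.png

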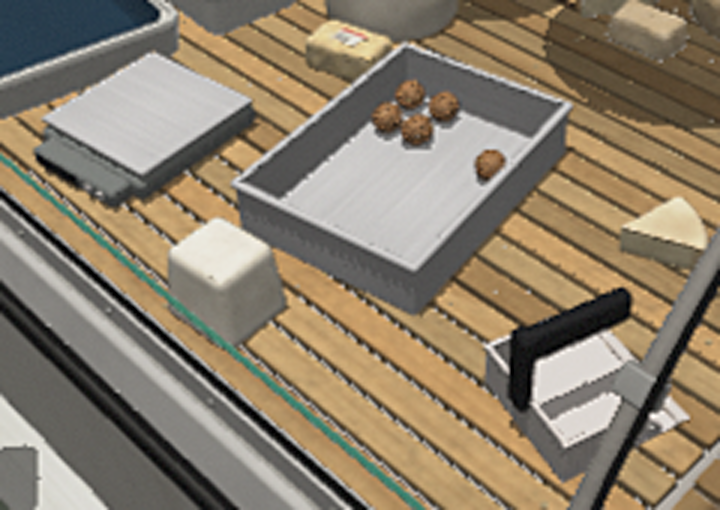

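View pics/hgt.png

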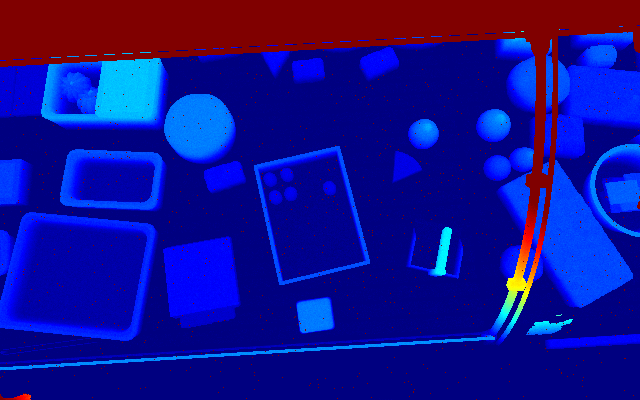

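Run:
```python
from h import *
def big(k):
    k=cv2.morphologyEx(k.astype(np.uint8),cv2.MORPH_OPEN,np.ones((2,2)))
    n,l,s,c=cv2.connectedComponentsWithStats(k); i=1+np.argmax(s[1:,4]); return l==i
def box(x0,x1,y0,y1):
    s=np.zeros((400,640),bool); s[y0:y1,x0:x1]=1; return s
d=cv2.medianBlur(np.load('pics/top0.npy'),3); P=cloud('top',d); im=cv2.imread('pics/top0.png'); g=im.max(2)
# dark bar via colour, rays on z=.109
b=big(box(405,470,215,285)&(g<60)&(P[...,2]>.09)); q=np.argwhere(b)[:,::-1]
pt=np.array([ray('top',u,v,.109)[:2] for u,v in q]); r=cv2.minAreaRect(pt.astype(np.float32)); print('bar top',len(pt),r,cv2.boxPoints(r).round(3).tolist(), pt.mean(0))
# white bowl
h=P[...,2]
w=big(box(400,475,205,290)&(im.min(2)>170)&(h<.06)); 
v,u=np.nonzero(w); print('white',u.min(),u.max(),v.min(),v.max())
k=box(150,245,225,325)&(abs(h-.038)<.006); k=big(k&(g>120)); pt=P[k][:,:2]; 
cnt=max(cv2.findContours(k.astype(np.uint8),cv2.RETR_EXTERNAL,cv2.CHAIN_APPROX_NONE)[0],key=len)[:,0]
pt=np.array([ray('top',u,v,.038)[:2] for u,v in cnt]);r=cv2.minAreaRect(pt.astype(np.float32)); print('scale',r,cv2.boxPoints(r).round(3).tolist())
k=big(box(245,380,140,295)&(abs(h-.06)<.01)); cnt=max(cv2.findContours(k.astype(np.uint8),cv2.RETR_EXTERNAL,cv2.CHAIN_APPROX_NONE)[0],key=len)[:,0]
pt=np.array([ray('top',u,v,.06)[:2] for u,v in cnt]);r=cv2.minAreaRect(pt.astype(np.float32)); print('pan',r,cv2.boxPoints(r).round(3).tolist())
# scene
im=cv2.imread('pics/scene0.png'); d=cv2.medianBlur(np.load('pics/scene0.npy'),3); P=cloud('scene',d); g=im.max(2);h=P[...,2]
m=(P[...,0]>.35)&(P[...,0]<.6)&(P[...,1]<-.15)&(P[...,1]>-.4)
b=big(m&(g<75)&(h>.1)&(h<.118)); print('bar scene', P[b][:,:2].mean(0), b.sum(), cv2.minAreaRect(P[b][:,:2].astype(np.float32)))
m=(P[...,0]>.3)&(P[...,0]<.6)&(P[...,1]>.12)&(P[...,1]<.4)
k=big(m&(abs(h-.038)<.006)); print('scale scene',cv2.minAreaRect(P[k][:,:2].astype(np.float32)))
m=(P[...,0]>.35)&(P[...,0]<.75)&(P[...,1]>-.18)&(P[...,1]<.16)
k=big(m&(abs(h-.06)<.006)); print('pan scene',cv2.minAreaRect(P[k][:,:2].astype(np.float32)))
```

```text
bar top 348 ((0.4439081847667694, -0.2735544443130493), (0.019191501662135124, 0.09779736399650574), 74.01150512695312) [[0.39399999380111694, -0.26899999380111694], [0.4880000054836273, -0.29600000381469727], [0.49399998784065247, -0.27799999713897705], [0.4000000059604645, -0.25099998712539673]] [ 0.44094341 -0.274233  ]
white 410 461 219 275
scale ((0.42726796865463257, 0.24397824704647064), (0.14945274591445923, 0.14915131032466888), 6.881041526794434) [[0.3440000116825104, 0.3089999854564667], [0.3619999885559082, 0.16099999845027924], [0.5099999904632568, 0.17900000512599945], [0.49300000071525574, 0.3269999921321869]]
pan ((0.5497068166732788, -0.005895957350730896), (0.2774902582168579, 0.2023526281118393), 10.0817232131958) [[0.39500001072883606, 0.0689999982714653], [0.4309999942779541, -0.12999999523162842], [0.7039999961853027, -0.08100000023841858], [0.6690000295639038, 0.11800000071525574]]
bar scene [ 0.44277063 -0.28082259] 304 ((0.44569629430770874, -0.2813481092453003), (0.014564838260412216, 0.09764306247234344), 70.68478393554688)
scale scene ((0.4463723301887512, 0.2449718415737152), (0.17767305672168732, 0.14369532465934753), 6.943151950836182)
pan scene ((0.5855564475059509, -0.0010795891284942627), (0.34127822518348694, 0.198209747672081), 10.215292930603027)
```

```bash
cat >> h.py <<'E'
def yaw(st):
    m=R.from_rotvec(st['orientation']).as_matrix(); return np.degrees(np.arctan2(m[1,0],m[0,0]))
def rows(st,tgt,yw,n,hand):
    """suggested rows from the present pose to TCP tgt with tool-x yaw yw (deg), n equal steps"""
    m0=R.from_rotvec(st['orientation']).as_matrix(); D=np.array(tgt)-st['tool_pos']
    dy=(yw-yaw(st)+180)%360-180; out=[]
    print('tilt',m0[:,2].round(4),'yaw',round(yaw(st),2),'D',D.round(4),'dyaw',round(dy,2))
    for i in range(n):
        m=R.from_euler('z',dy*i/n,degrees=True).as_matrix()@m0
        s=m.T@(D/n)*100; out.append([hand,*s.round(2).tolist(),round(-dy/n,2)])
    for r in out: print(r)
E
python3 - <<'E'
from h import *
rows(get_state(),[0.42,-.27,.24],163,15,8.5)
E
```

```text
tilt [-0.001  -0.0015 -1.    ] yaw 153.89 D [ 0.1672 -0.7858  0.0096] dyaw 9.11
[8.5, -3.31, -4.21, -0.06, np.float64(-0.61)]
[8.5, -3.26, -4.25, -0.06, np.float64(-0.61)]
[8.5, -3.22, -4.28, -0.06, np.float64(-0.61)]
[8.5, -3.17, -4.32, -0.06, np.float64(-0.61)]
[8.5, -3.13, -4.35, -0.06, np.float64(-0.61)]
[8.5, -3.08, -4.38, -0.06, np.float64(-0.61)]
[8.5, -3.03, -4.41, -0.06, np.float64(-0.61)]
[8.5, -2.99, -4.45, -0.06, np.float64(-0.61)]
[8.5, -2.94, -4.48, -0.06, np.float64(-0.61)]
[8.5, -2.89, -4.51, -0.06, np.float64(-0.61)]
[8.5, -2.84, -4.54, -0.06, np.float64(-0.61)]
[8.5, -2.79, -4.57, -0.06, np.float64(-0.61)]
[8.5, -2.75, -4.6, -0.06, np.float64(-0.61)]
[8.5, -2.7, -4.63, -0.06, np.float64(-0.61)]
[8.5, -2.65, -4.66, -0.06, np.float64(-0.61)]
```

{"name": "play_rows", "arguments": {"targets": [[8.5,-3.3,-4.2,-0.1,-0.6],[8.5,-3.3,-4.2,-0.1,-0.6],[8.5,-3.2,-4.3,-0.1,-0.6],[8.5,-3.2,-4.3,-0.1,-0.6],[8.5,-3.1,-4.3,-0.1,-0.6],[8.5,-3.1,-4.4,-0.1,-0.6],[8.5,-3.0,-4.4,0,-0.6],[8.5,-3.0,-4.4,0,-0.6]]}}

```text
time: 1.15
tool_pos: [0.3446, 0.0887, 0.2351]
orientation: [0.562, 3.09, -0.006]
force: [0.6, 0.4, 0.4]
width: 0.996
```

Run:
```python
from h import *
rows(get_state(),[0.42,-.27,.24],163,8,8.5)
```

```text
tilt [ 4.0e-04 -3.8e-03 -1.0e+00] yaw 159.39 D [ 0.0754 -0.3587  0.0049] dyaw 3.61
[8.5, -2.46, -3.86, -0.04, np.float64(-0.45)]
[8.5, -2.43, -3.88, -0.04, np.float64(-0.45)]
[8.5, -2.4, -3.9, -0.04, np.float64(-0.45)]
[8.5, -2.37, -3.92, -0.04, np.float64(-0.45)]
[8.5, -2.34, -3.94, -0.04, np.float64(-0.45)]
[8.5, -2.31, -3.96, -0.04, np.float64(-0.45)]
[8.5, -2.28, -3.98, -0.04, np.float64(-0.45)]
[8.5, -2.24, -3.99, -0.04, np.float64(-0.45)]
```

{"name": "play_rows", "arguments": {"targets": [[8.5,-2.5,-4.0,0,-0.5],[8.5,-2.4,-4.0,0,-0.5],[8.5,-2.4,-4.0,0,-0.5],[8.5,-2.4,-4.0,0,-0.5],[8.5,-2.4,-4.0,0,-0.5],[8.5,-2.3,-4.0,0,-0.4],[8.5,-2.3,-4.0,0,-0.4],[8.5,-2.2,-4.0,0,-0.4]]}}

```text
time: 2.15
tool_pos: [0.4186, -0.2881, 0.2355]
orientation: [0.465, 3.104, -0.003]
force: [-0.4, 0.0, 0.1]
width: 0.994
```

Run:
```python
from h import *
st=get_state(); im,d=get_image('wrist'); cv2.imwrite('pics/w1.png',im); np.save('pics/w1.npy',d); np.save('pics/w1st.npy',st,allow_pickle=True)
print(st['tool_pos'],yaw(st),st['qvel'].round(3))
P=cloud('wrist',cv2.medianBlur(d,3),st); h=P[...,2]
k=(h>.1)&(h<.116)&(im.max(2)<90)&(P[...,0]>.35)&(P[...,0]<.55)
n,l,s,c=cv2.connectedComponentsWithStats(k.astype(np.uint8)); i=1+np.argmax(s[1:,4]); print(s[i],cv2.minAreaRect(P[l==i][:,:2].astype(np.float32)),P[l==i].mean(0))
```

```text
[ 0.41860831 -0.28807776  0.23554671] 162.97253779682325 [-0.459  0.577 -0.59   0.006  0.011 -0.514]
[ 330  164   20   91 1427] ((0.44661182165145874, -0.2761376202106476), (0.018682358786463737, 0.09790126234292984), 74.31946563720703) [ 0.442169   -0.27559034  0.10818082]
```

View pics/w1.png

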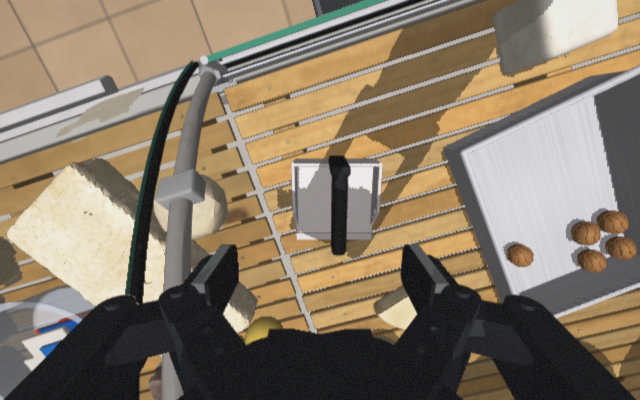

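The wrist view shows the scoop with its bar from (338,160) to (340,250), mouth away from the robot, and all five nuts at lower right. The bar centre agrees with the top view within 3 mm, and its yaw is -15.7°.

Run:
```python
from h import *
rows(get_state(),[0.456,-.279,.130],164.3,4,8.5)
```

```text
tilt [ 0.0038 -0.0082 -1.    ] yaw 162.81 D [ 0.0366  0.0149 -0.1057] dyaw 1.49
[8.5, -0.75, 0.64, 2.64, np.float64(-0.37)]
[8.5, -0.75, 0.64, 2.64, np.float64(-0.37)]
[8.5, -0.76, 0.63, 2.64, np.float64(-0.37)]
[8.5, -0.76, 0.63, 2.64, np.float64(-0.37)]
```

{"name": "play_rows", "arguments": {"targets": [[8.5,-0.8,0.6,2.6,-0.4],[8.5,-0.8,0.6,2.6,-0.4],[8.5,-0.8,0.6,2.6,-0.4],[8.5,-0.8,0.6,2.6,-0.3],[8.5,0,0,0,0]]}}

```text
time: 2.82
tool_pos: [0.4573, -0.2824, 0.1277]
orientation: [0.434, 3.108, -0.011]
force: [0.1, 0.7, -0.2]
width: 0.996
```

Run:
```python
from h import *
st=get_state(); im,d=get_image('wrist'); cv2.imwrite('pics/w2.png',im)
print(st['tool_pos'],yaw(st),st['qvel'].round(3))
P=cloud('wrist',cv2.medianBlur(d,3),st); h=P[...,2]
k=(h>.1)&(h<.118)&(im.max(2)<90)&(P[...,0]>.35)&(P[...,0]<.55)&(abs(P[...,1]+.28)<.04)
n,l,s,c=cv2.connectedComponentsWithStats(k.astype(np.uint8)); i=1+np.argmax(s[1:,4]); print(s[i],cv2.minAreaRect(P[l==i][:,:2].astype(np.float32)),P[l==i].mean(0))
rows(get_state(),[0.456,-.279,.076],164.3,3,8.5)
```

```text
[ 0.45733182 -0.2823518   0.12772804] 164.0909163122548 [-0.005 -0.029 -0.028 -0.008 -0.001  0.001]
[ 311  135   34  151 3831] ((0.44761765003204346, -0.2755453288555145), (0.01923435367643833, 0.09927119314670563), 74.40109252929688) [ 0.44136308 -0.27484039  0.10837811]
tilt [ 0.0041 -0.0093 -0.9999] yaw 164.08 D [-0.002   0.0043 -0.0532] dyaw 0.22
[8.5, 0.11, 0.13, 1.77, np.float64(-0.07)]
[8.5, 0.11, 0.13, 1.77, np.float64(-0.07)]
[8.5, 0.11, 0.13, 1.77, np.float64(-0.07)]
```

View pics/w2.png

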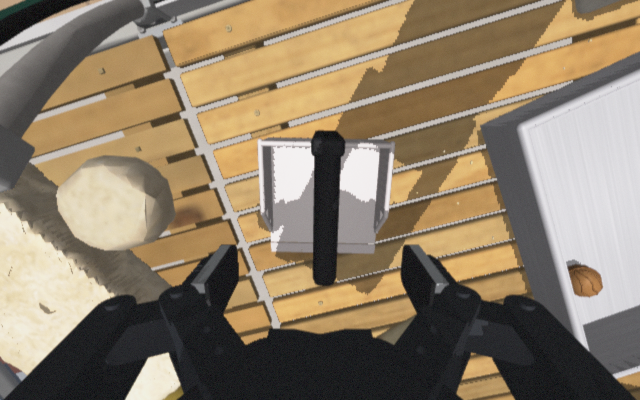

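The wrist view shows the open jaws straddling the bar line (bar at (325,140)–(325,282)), slightly off centre. I'll shift +4 mm in y and descend to the grasp height.

{"name": "play_rows", "arguments": {"targets": [[8.5,0.1,0.2,1.7,-0.1],[8.5,0,0.1,1.7,-0.1],[8.5,0,0.1,1.6,0],[8.5,0,0,0.1,0],[8.5,0,0,0,0]]}}

```text
time: 3.5
tool_pos: [0.459, -0.2809, 0.0774]
orientation: [0.43, 3.103, -0.018]
force: [-0.6, 0.2, 0.3]
width: 0.997
```

Run:
```python
from h import *
rows(get_state(),[0.457,-.278,.076],164.4,1,8.5)
```

```text
tilt [ 0.0071 -0.0123 -0.9999] yaw 164.23 D [-0.002   0.0029 -0.0014] dyaw 0.17
[8.5, 0.27, 0.23, 0.13, np.float64(-0.17)]
```

{"name": "play_rows", "arguments": {"targets": [[8.5,0.3,0.3,0.2,-0.2],[0,0,0,0,0],[0,0,0,0,0],[0,0,0,0,0],[0,0,0,0,0]], "grip_force": 80}}

```text
time: 4.12
tool_pos: [0.4581, -0.2779, 0.077]
orientation: [0.424, 3.1, -0.02]
force: [1.2, 0.8, 0.5]
width: 0.175
```

Run:
```python
from h import *
st=get_state(); print(st['width'],st['force'],st['moment'])
rows(st,[0.457,-.278,.076],164.4,1,0)
```

```text
0.17472332595787482 [1.20051098 0.83209002 0.47836227] [ 0.3942477  -0.03265676  0.04850366]
tilt [ 0.0104 -0.0146 -0.9998] yaw 164.44 D [-0.0011 -0.0001 -0.001 ] dyaw -0.04
[0, 0.1, -0.04, 0.1, np.float64(0.04)]
```

The bar is gripped at about 15 mm opening. Next come the nut positions in pan coordinates, then the lift.

Run:
```python
from h import *
c=np.array([.5497,-.0059]);a=np.radians(10.08);A=np.array([[np.cos(a),np.sin(a)],[-np.sin(a),np.cos(a)]])
for n in [(.656,.047),(.646,.087),(.609,.040),(.601,.076),(.616,-.05)]: print((A@(np.array(n)-c)).round(3))
g=c+A.T@np.array([-.055,.030]); print(g)
g=c+A.T@np.array([-.055,.032]); print(g)
st=get_state()
rows(st,[st['tool_pos'][0],st['tool_pos'][1],.185],164.4,3,0)
```

```text
[0.114 0.033]
[0.111 0.075]
[0.066 0.035]
[0.065 0.072]
[ 0.058 -0.055]
[0.49029827 0.01401066]
[0.48994822 0.01597979]
tilt [ 0.0104 -0.0146 -0.9998] yaw 164.44 D [0.    0.    0.108] dyaw -0.04
[0, -0.05, -0.04, -3.6, np.float64(0.01)]
[0, -0.05, -0.04, -3.6, np.float64(0.01)]
[0, -0.05, -0.04, -3.6, np.float64(0.01)]
```

{"name": "play_rows", "arguments": {"targets": [[0,0,0,-3.0,0],[0,0,0,-4.0,0],[0,0,0,-4.0,0]]}}

```text
time: 4.5
tool_pos: [0.4535, -0.2735, 0.1841]
orientation: [0.426, 3.111, -0.009]
force: [0.9, 0.7, -1.7]
width: 0.179
```

Run:
```python
from h import *
st=get_state(); print(st['width'],st['force'],st['moment'])
rows(st,[.49,.014,.19],190.1,8,0)
```

```text
0.17865402694667457 [ 0.87977999  0.70575424 -1.74816032] [-0.07263972 -0.05698999  0.00407102]
tilt [ 4.0e-04 -5.9e-03 -1.0e+00] yaw 164.42 D [0.0365 0.2875 0.0059] dyaw 25.68
[0, 0.53, 3.58, -0.1, np.float64(-3.21)]
[0, 0.32, 3.61, -0.1, np.float64(-3.21)]
[0, 0.12, 3.62, -0.09, np.float64(-3.21)]
[0, -0.08, 3.62, -0.09, np.float64(-3.21)]
[0, -0.28, 3.61, -0.09, np.float64(-3.21)]
[0, -0.49, 3.59, -0.09, np.float64(-3.21)]
[0, -0.69, 3.56, -0.09, np.float64(-3.21)]
[0, -0.88, 3.51, -0.09, np.float64(-3.21)]
```

{"name": "play_rows", "arguments": {"targets": [[0,0.5,3.6,-0.1,-3.2],[0,0.3,3.6,-0.1,-3.2],[0,0.1,3.6,-0.1,-3.2],[0,-0.1,3.6,-0.1,-3.2],[0,-0.3,3.6,-0.1,-3.2],[0,-0.5,3.6,-0.1,-3.2],[0,-0.7,3.6,-0.1,-3.2],[0,-0.9,3.5,-0.1,-3.2]]}}

```text
time: 5.5
tool_pos: [0.492, 0.0186, 0.1921]
orientation: [-0.287, 3.124, -0.018]
force: [0.7, 0.3, -1.1]
width: 0.176
```

Run:
```python
from h import *
st=get_state(); im,d=get_image('wrist'); cv2.imwrite('pics/w3.png',im); np.save('pics/w3.npy',d)
print(st['tool_pos'],yaw(st),st['qvel'].round(3)); np.save('pics/w3st.npy',st,allow_pickle=True)
im2,d2=get_image('scene'); cv2.imwrite('pics/s3.png',cv2.resize(im2[100:350,150:470],(800,625))[:600])
im2,d2=get_image('top'); cv2.imwrite('pics/t3.png',cv2.resize(im2[120:320,220:460],(720,600)))
np.save('pics/t3.npy',d2)
rows(get_state(),[.49,.014,.19],190.1,2,0)
```

```text
[0.4919708  0.0186114  0.19206133] -169.50643024605762 [ 0.62   0.081 -0.093 -0.007  0.016  0.159]
tilt [ 0.0056 -0.0111 -0.9999] yaw -169.44 D [-0.0019 -0.0047 -0.002 ] dyaw -0.46
[0, 0.14, -0.21, 0.1, np.float64(0.23)]
[0, 0.14, -0.21, 0.1, np.float64(0.23)]
```

View pics/w3.png

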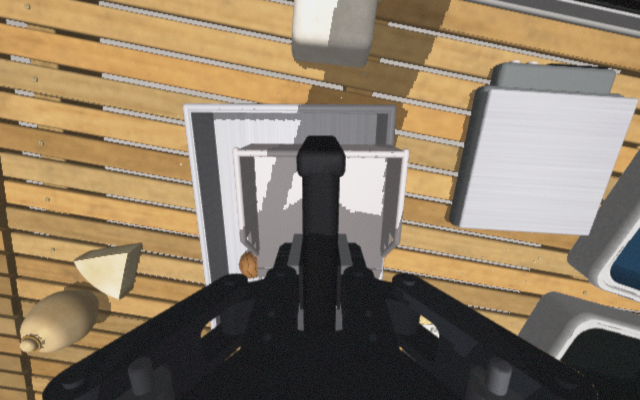

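View pics/s3.png

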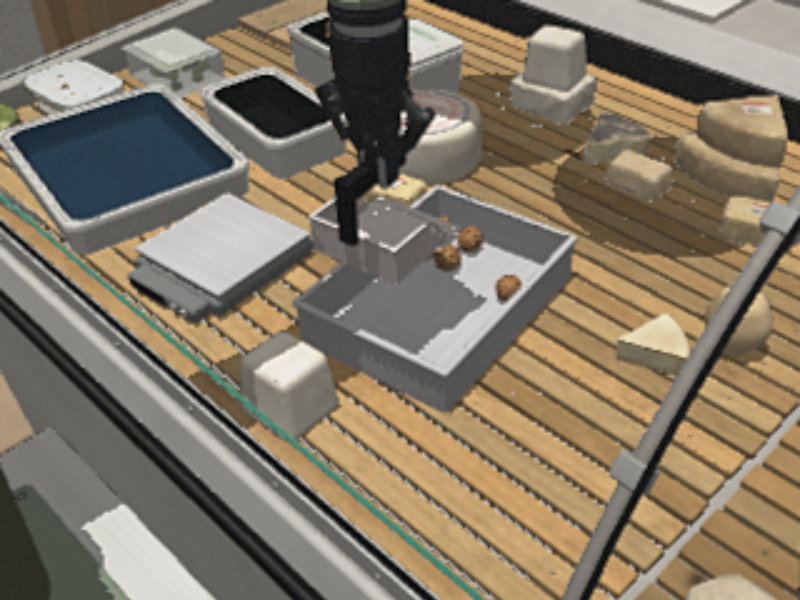

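View pics/t3.png

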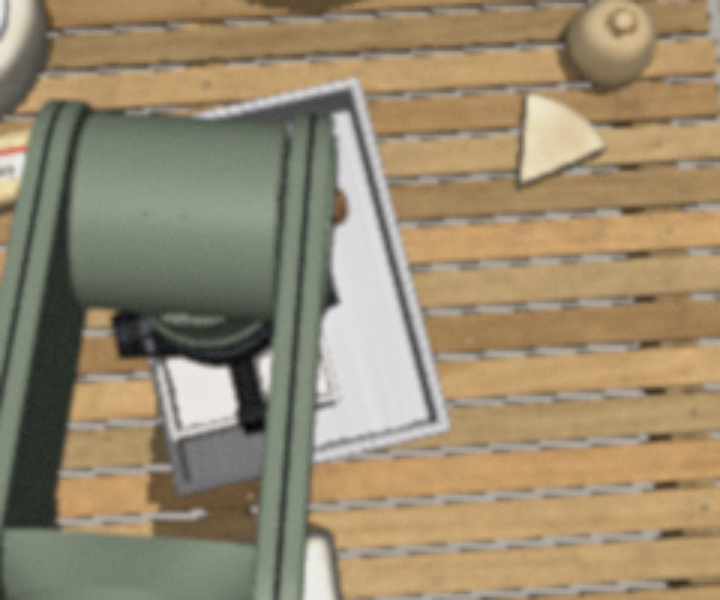

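The scoop hangs over the pan's near-left part. In the wrist image the back-wall corners are at (238,152) and (408,153), and the pan's near rim corners at (185,107) and (395,107). I'll localise the pan and scoop in this same view.

Run:
```python
from h import *
st=np.load('pics/w3st.npy',allow_pickle=True).item(); d=cv2.medianBlur(np.load('pics/w3.npy'),3); P=cloud('wrist',d,st); im=cv2.imread('pics/w3.png')
c=np.array([.5497,-.0059]);a=np.radians(10.08);A=np.array([[np.cos(a),np.sin(a)],[-np.sin(a),np.cos(a)]])
h=P[...,2]
k=(abs(h-.06)<.004)&(abs(P[...,0]-.5)<.2)&(P[...,1]<.12)&(P[...,1]>-.14)
q=(P[k][:,:2]-c)@A.T
near=q[(q[:,0]<-.11)&(abs(q[:,1])<.08)]; print('near rim x',np.percentile(near[:,0],[2,50,98]),len(near))
L=q[(q[:,1]>.08)]; print('left rim y',np.percentile(L[:,1],[2,50,98]),len(L),np.percentile(L[:,0],[0,100]), np.polyfit(L[:,0],L[:,1],1))
r=q[(q[:,1]<-.08)]; print('right rim y',np.percentile(r[:,1],[2,50,98]),len(r),np.polyfit(r[:,0],r[:,1],1))
m=R.from_rotvec(st['orientation']).as_matrix()
T=(P-st['tool_pos'])@m  # tool coords
# scoop rim: z_tool approx .077-.042=.035
k=(abs(T[...,2]-.035)<.005)&(abs(T[...,1])<.07)&(abs(T[...,0])<.08)
t=T[k]; print('scoop rim tool', len(t)); 
for p in [(238,152),(408,153),(323,152)]: print(p,T[p[1],p[0]].round(4),P[p[1],p[0]].round(4))
b=t[t[:,0]>.04]; print('back x',np.percentile(b[:,0],[2,50,98]),'y',np.percentile(b[:,1],[1,99]), np.polyfit(b[:,1],b[:,0],1),np.polyfit(b[:,1],b[:,2],1),b[:,2].mean())
for s in (1,-1):
    b=t[(t[:,1]*s>.045)]; print('side',s,np.percentile(b[:,1],[2,50,98]),np.polyfit(b[:,0],b[:,1],1))
# floor of bowl
k=(abs(T[...,2]-.075)<.006)&(abs(T[...,1])<.045)&(T[...,0]>-.02)&(T[...,0]<.045)&(im.min(2)>90); f=T[k]
G=np.c_[f[:,:2],np.ones(len(f))]; print('floor plane',len(f),np.linalg.lstsq(G,f[:,2],rcond=None)[0])
```

```text
near rim x [-0.18354571 -0.13209727 -0.12773359] 1735
left rim y [0.08110035 0.09735132 0.10300044] 522 [-0.13533105  0.05258473] [0.05750441 0.10213782]
right rim y [-0.09859936 -0.09359778 -0.08358698] 1694 [-0.01144171 -0.09413928]
scoop rim tool 2411
(238, 152) [ 0.0505 -0.052   0.0321] [ 0.4519 -0.042   0.1604]
(408, 153) [0.0498 0.0546 0.0326] [0.4332 0.0629 0.1587]
(323, 152) [ 0.0586  0.0005 -0.0324] [0.4341 0.0088 0.2242]
back x [0.04099187 0.04991859 0.06046268] y [-0.05527437  0.05455473] [-0.00588506  0.04930398] [-0.00085112  0.03264143] 0.03264208133699949
side 1 [0.04635603 0.05180187 0.05472978] [-0.01560431  0.05228238]
side -1 [-0.05593678 -0.05301201 -0.04661638] [ 0.03468967 -0.0538624 ]
floor plane 5173 [-0.01341843 -0.00198866  0.07458677]
```

```bash
cat >> h.py <<'E'
pc=np.array([.5497,-.0059]);pa=np.radians(10.08);PA=np.array([[np.cos(pa),np.sin(pa)],[-np.sin(pa),np.cos(pa)]])
def p2w(x,y): return pc+PA.T@np.array([x,y])
def w2p(p): return PA@(np.array(p[:2])-pc)
E
python3 - <<'E'
from h import *
g=p2w(-.052,.034); print(g); rows(get_state(),[*g,.150],190.1,2,0)
E
```

```text
[0.49255187 0.01847399]
tilt [ 0.0056 -0.0111 -0.9999] yaw -169.44 D [ 0.0007 -0.0002 -0.042 ] dyaw -0.46
[0, -0.02, 0.01, 2.1, np.float64(0.23)]
[0, -0.02, 0.01, 2.1, np.float64(0.23)]
```

{"name": "play_rows", "arguments": {"targets": [[0,0,0,2.1,0.2],[0,0,0,2.1,0.2],[0,0,0,0,0]]}}

```text
time: 6.02
tool_pos: [0.492, 0.0158, 0.149]
orientation: [-0.273, 3.125, -0.021]
force: [0.7, -0.0, -1.9]
width: 0.178
```

Run:
```python
from h import *
st=get_state(); print(st['tool_pos'],w2p(st['tool_pos']),st['qvel'].round(3))
g=p2w(-.052,.034);rows(st,[*g,.088],190.1,2,0)
```

```text
[0.49196132 0.01575197 0.14896996] [-0.05305785  0.03142336] [-0.011 -0.019 -0.03  -0.002 -0.003 -0.002]
tilt [ 0.0055 -0.013  -0.9999] yaw -170.0 D [ 0.0006  0.0027 -0.061 ] dyaw 0.1
[0, -0.04, 0.17, 3.05, np.float64(-0.05)]
[0, -0.04, 0.17, 3.05, np.float64(-0.05)]
```

{"name": "play_rows", "arguments": {"targets": [[0,0,0.2,3.0,0],[0,0,0.1,2.8,0],[0,0,0,0,0]]}}

```text
time: 6.4
tool_pos: [0.4942, 0.0152, 0.0927]
orientation: [-0.267, 3.121, -0.024]
force: [-0.6, -1.2, -1.4]
width: 0.175
```

Run:
```python
from h import *
st=get_state(); print(st['force'],st['moment'])
im,d=get_image('wrist'); cv2.imwrite('pics/w4.png',im)
im,d=get_image('scene'); cv2.imwrite('pics/s4.png',cv2.resize(im[150:300,240:440],(800,600)))
st=get_state(); print(st['tool_pos'],w2p(st['tool_pos']),st['qvel'].round(3),st['force'])
g=p2w(-.052,.034);rows(st,[*g,.080],190.1,1,0)
```

```text
[-0.59062091 -1.17770699 -1.42466343] [ 0.03289339  0.02547984 -0.02134244]
[0.49667246 0.01505726 0.09507483] [-0.04854103  0.02991481] [ 0.003 -0.017 -0.015  0.002 -0.005  0.001] [ 0.7009343  -0.50848432 -1.41199729]
tilt [ 0.016  -0.0154 -0.9998] yaw -170.18 D [-0.0041  0.0034 -0.0151] dyaw 0.28
[0, 0.37, 0.43, 1.5, np.float64(-0.28)]
```

View pics/w4.png

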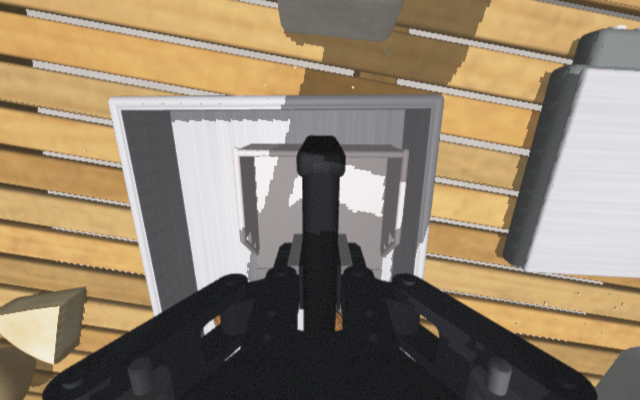

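View pics/s4.png

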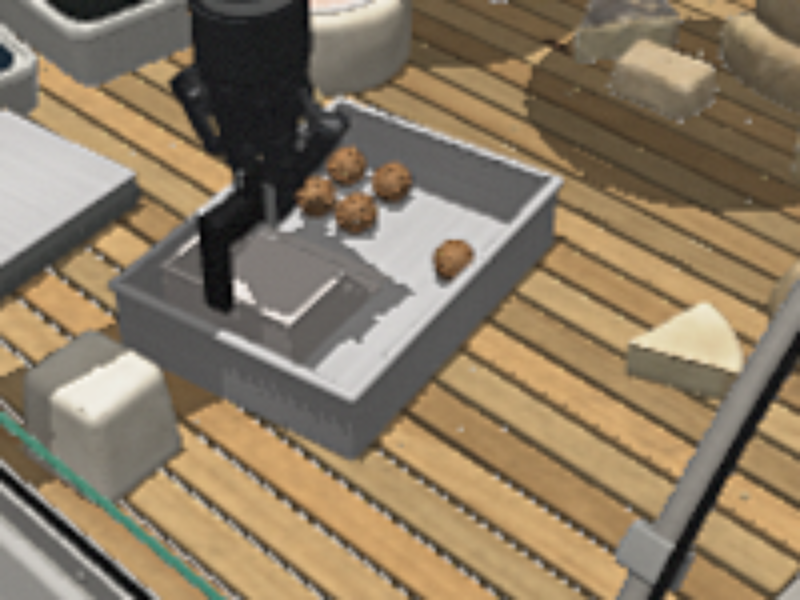

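The scoop is inside the pan with all four nuts still ahead of its mouth; the stray is at the right, near (452,258) in the crop. I'll lower to the floor with a small leftward shift.

{"name": "play_rows", "arguments": {"targets": [[0,0.3,0.4,0.9,-0.2],[0,0.1,0.1,0.4,0],[0,0,0,0.1,0]]}}

```text
time: 6.88
tool_pos: [0.4945, 0.0188, 0.0835]
orientation: [-0.272, 3.109, -0.028]
force: [-0.6, 0.3, -1.1]
width: 0.175
```

Run:
```python
from h import *
st=get_state(); print(st['force'],st['moment'])
print(st['tool_pos'],w2p(st['tool_pos']),st['qvel'].round(3),st['force'])
g=p2w(-.052,.034);rows(st,[*g,.080],190.1,1,0)
```

```text
[-0.59346533  0.31354556 -1.10178203] [ 0.04197572  0.02691456 -0.00539388]
[0.49445308 0.01878186 0.08351637] [-0.05007426  0.03397037] [-0.     0.009  0.005  0.001 -0.02   0.002] [-0.59346533  0.31354556 -1.10178203]
tilt [ 0.0224 -0.0163 -0.9996] yaw -169.99 D [-0.0019 -0.0003 -0.0035] dyaw 0.09
[0, 0.2, 0.01, 0.35, np.float64(-0.09)]
```

{"name": "play_rows", "arguments": {"targets": [[0,0.1,0,0.3,0],[0,0,0,0.1,0]]}}

```text
time: 7.12
tool_pos: [0.495, 0.0184, 0.0815]
orientation: [-0.272, 3.106, -0.029]
force: [-3.2, 0.5, 6.8]
width: 0.172
```

Run:
```python
from h import *
st=get_state(); print(st['force'],st['moment'])
print(st['tool_pos'],w2p(st['tool_pos']),st['qvel'].round(3),st['force'])
g=p2w(-.0,.034);rows(st,[*g,.080],190.1,1,0)
```

```text
[-3.16880771  0.45852835  6.78955424] [0.37167398 1.01355467 0.13954314]
[0.49500992 0.01840923 0.08148799] [-0.04959123  0.03350602] [-0.001  0.005 -0.004  0.001 -0.003 -0.   ] [-3.16880771  0.45852835  6.78955424]
tilt [ 0.0249 -0.0166 -0.9996] yaw -169.96 D [ 0.0487  0.0092 -0.0015] dyaw 0.06
[0, -4.95, 0.06, 0.25, np.float64(-0.06)]
```

The scoop touches the floor (about 8 N, mostly at its back). I'll sweep slowly towards the far-left corner.

{"name": "play_rows", "arguments": {"targets": [[0,-0.6,0,0.1,0],[0,-0.8,0,0,0],[0,-0.8,0,0,0],[0,-0.8,0,0,0]]}}

```text
time: 7.62
tool_pos: [0.5241, 0.0236, 0.0819]
orientation: [-0.274, 3.11, -0.03]
force: [0.1, 0.2, -2.1]
width: 0.174
```

```bash
cat > s.py <<'E'
from h import *
import sys
st=get_state(); print('t',st['time'],'F',st['force'].round(1),'M',st['moment'].round(2),'pos',st['tool_pos'].round(4),'pan',w2p(st['tool_pos']).round(4))
if len(sys.argv)>1:
    im,d=get_image('scene'); cv2.imwrite(f'pics/s{sys.argv[1]}.png',cv2.resize(im[150:300,240:440],(800,600)))
rows(st,[*p2w(.0,.034),st['tool_pos'][2]],190.1,1,0)
E
python3 s.py 5
```

```text
t 7.625 F [ 0.1  0.2 -2.1] M [ 0.04  0.01 -0.03] pos [0.5241 0.0236 0.0819] pan [-0.0201  0.0335]
tilt [ 0.021  -0.0172 -0.9996] yaw -169.92 D [0.0197 0.004  0.    ] dyaw 0.02
[0, -2.01, 0.05, 0.03, np.float64(-0.02)]
```

View pics/s5.png

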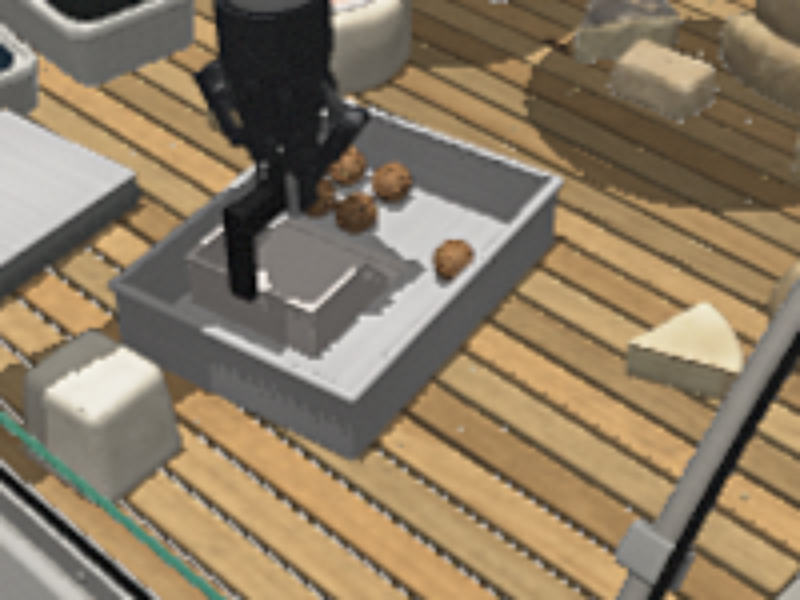

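The lip is about to reach the near nuts, and the scoop has risen by about 0.4 mm. I'll add a slight downward bias while advancing.

{"name": "play_rows", "arguments": {"targets": [[0,-0.5,0,0.1,0],[0,-0.6,0,0.1,0],[0,-0.6,0,0.05,0],[0,-0.6,0,0.05,0]]}}

```text
time: 8.18
tool_pos: [0.5456, 0.0265, 0.0818]
orientation: [-0.28, 3.119, -0.033]
force: [-4.7, -0.3, 5.3]
width: 0.174
```

```bash
python3 s.py 6
```

```text
t 8.175 F [-4.7 -0.3  5.3] M [0.01 0.61 0.16] pos [0.5456 0.0265 0.0818] pan [0.0016 0.0326]
tilt [ 0.0119 -0.0201 -0.9997] yaw -169.75 D [-0.0018  0.0011  0.    ] dyaw -0.15
[0, 0.16, 0.14, -0.0, np.float64(0.15)]
```

View pics/s6.png

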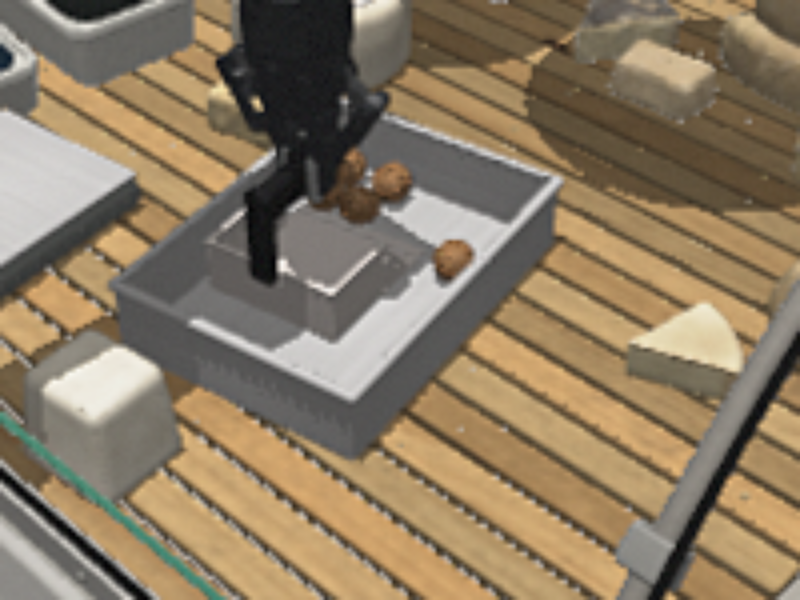

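The near pair is now at the lip, crop (350,200). I'll continue into the corner.

{"name": "play_rows", "arguments": {"targets": [[0,-0.6,0.1,0.05,0.1],[0,-0.6,0.1,0.05,0.1],[0,-0.6,0,0,0],[0,-0.6,0,0.05,0]]}}

```text
time: 8.72
tool_pos: [0.5694, 0.0316, 0.082]
orientation: [-0.276, 3.122, -0.037]
force: [-6.8, -2.7, 9.4]
width: 0.177
```

```bash
python3 s.py 7
```

```text
t 8.725 F [-6.8 -2.7  9.4] M [-0.04  1.05  0.22] pos [0.5694 0.0316 0.082 ] pan [0.0259 0.0335]
tilt [ 0.0093 -0.0226 -0.9997] yaw -169.9 D [-0.0256 -0.004   0.    ] dyaw 0.0
[0, 2.59, 0.05, -0.01, np.float64(-0.0)]
```

View pics/s7.png

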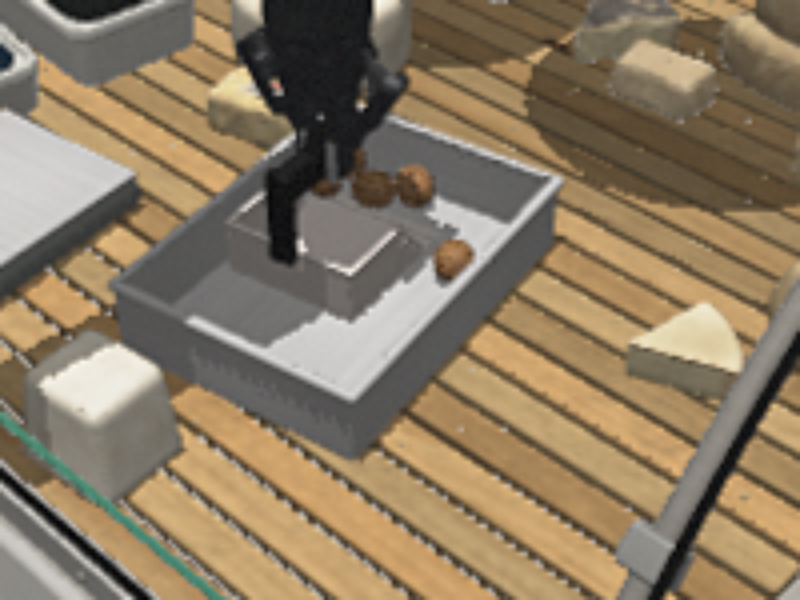

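```bash
cat > nuts.py <<'E'
from h import *
import sys
im,d=get_image('scene'); hsv=cv2.cvtColor(im,cv2.COLOR_BGR2HSV); P=cloud('scene',d)
k=(hsv[...,0]<18)&(hsv[...,1]>95)&(hsv[...,2]<190)&(hsv[...,2]>45)
q=(P[...,:2]-pc)@PA.T
k&=(abs(q[...,0])<.14)&(abs(q[...,1])<.1)&(P[...,2]>.003)&(P[...,2]<.09)
n,l,s,c=cv2.connectedComponentsWithStats(k.astype(np.uint8))
for i in range(1,n):
    if s[i,4]>8:
        w=ray('scene',*c[i],.02); print('px',c[i].round(1),'n',s[i,4],'pan@.02',w2p(w).round(3),'cloud',q[l==i].mean(0).round(3),P[l==i][:,2].max().round(3))
E
python3 nuts.py
```

```text
px [332.7 194.9] n 73 pan@.02 [0.108 0.047] cloud [0.1   0.042] 0.036
px [344.2 196.4] n 70 pan@.02 [0.121 0.013] cloud [0.113 0.008] 0.038
px [320.8 196.7] n 18 pan@.02 [0.08  0.072] cloud [0.074 0.068] 0.032
px [352.6 213.9] n 64 pan@.02 [ 0.062 -0.053] cloud [ 0.054 -0.058] 0.034
```

All four nuts are still within the scoop's width (pan y from about 0.01 to 0.08, right inner wall at about -0.02). I'll keep going and ease the downward press.

{"name": "play_rows", "arguments": {"targets": [[0,-0.6,0,-0.05,0],[0,-0.6,0,0,0],[0,-0.6,0,0,0]]}}

```text
time: 9.2
tool_pos: [0.5883, 0.0351, 0.082]
orientation: [-0.275, 3.121, -0.036]
force: [-5.1, -2.0, 6.2]
width: 0.177
```

```bash
python3 s.py 8; python3 nuts.py
```

```text
t 9.2 F [-5.1 -2.   6.2] M [-0.08  0.94  0.14] pos [0.5883 0.0351 0.082 ] pan [0.0452 0.0336]
tilt [ 0.01   -0.0222 -0.9997] yaw -169.93 D [-0.0445 -0.0075  0.    ] dyaw 0.03
[0, 4.52, 0.04, -0.03, np.float64(-0.03)]
px [342.1 194.9] n 139 pan@.02 [0.124 0.022] cloud [0.113 0.016] 0.042
px [324.1 195.6] n 54 pan@.02 [0.09  0.067] cloud [0.08 0.06] 0.089
px [352.7 214. ] n 63 pan@.02 [ 0.062 -0.053] cloud [ 0.053 -0.058] 0.035
```

View pics/s8.png

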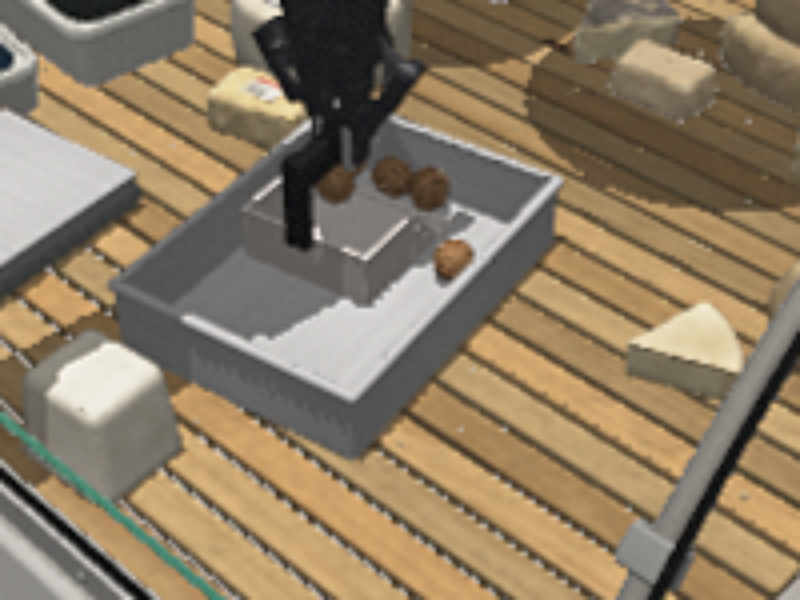

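One nut is already in the bowl, at crop (335,185), and two are in line at the far wall. About 15 mm remain.

{"name": "play_rows", "arguments": {"targets": [[0,-0.6,0,0,0],[0,-0.5,0,0,0],[0,-0.3,0,0,0]]}}

```text
time: 9.68
tool_pos: [0.6025, 0.0375, 0.0821]
orientation: [-0.275, 3.122, -0.036]
force: [-4.4, -2.4, 5.0]
width: 0.176
```

```bash
python3 s.py 9; python3 nuts.py
```

```text
t 9.675 F [-4.4 -2.4  5. ] M [-0.04  0.73  0.07] pos [0.6025 0.0375 0.0821] pan [0.0595 0.0335]
tilt [ 0.0093 -0.0224 -0.9997] yaw -169.93 D [-0.0587 -0.0099  0.    ] dyaw 0.03
[0, 5.95, 0.05, -0.03, np.float64(-0.03)]
px [324.8 194.6] n 65 pan@.02 [0.095 0.068] cloud [0.08  0.058] 0.089
px [341.7 193.8] n 130 pan@.02 [0.128 0.027] cloud [0.113 0.018] 0.042
px [352.6 214. ] n 64 pan@.02 [ 0.061 -0.053] cloud [ 0.053 -0.058] 0.035
```

View pics/s9.png

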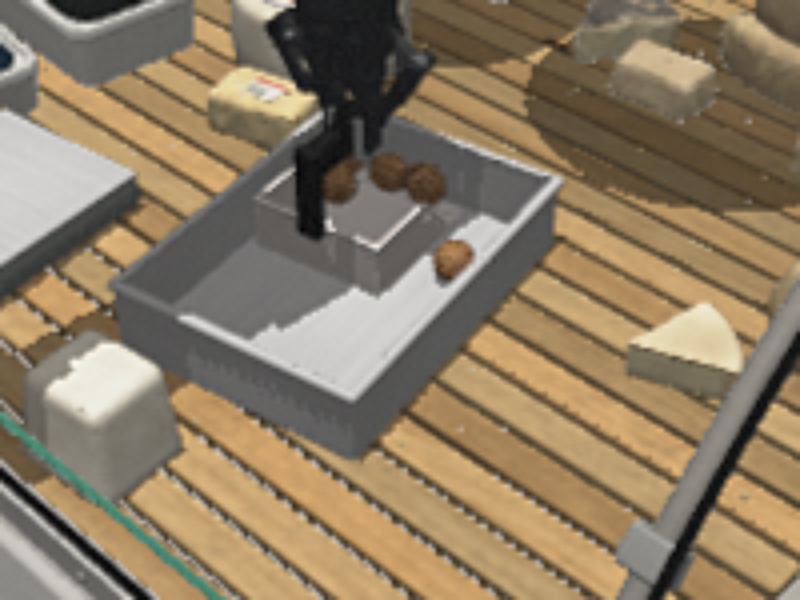

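The lip is about at the far wall. I'll advance gently until the force shows wall contact.

{"name": "play_rows", "arguments": {"targets": [[0,-0.3,0,0,0],[0,-0.2,0,0,0]]}}

```text
time: 10.02
tool_pos: [0.6061, 0.0379, 0.0823]
orientation: [-0.277, 3.125, -0.038]
force: [-9.0, -4.2, 9.7]
width: 0.176
```

```bash
python3 s.py; python3 nuts.py
```

```text
t 10.025 F [-9.  -4.2  9.7] M [-0.14  1.64  0.3 ] pos [0.6061 0.0379 0.0823] pan [0.0632 0.0332]
tilt [ 0.0059 -0.0236 -0.9997] yaw -169.88 D [-0.0624 -0.0103  0.    ] dyaw -0.02
[0, 6.32, 0.08, -0.01, np.float64(0.02)]
px [325.4 194.3] n 64 pan@.02 [0.098 0.068] cloud [0.084 0.058] 0.09
px [341.1 193.9] n 129 pan@.02 [0.127 0.028] cloud [0.112 0.019] 0.043
px [352.6 213.9] n 64 pan@.02 [ 0.062 -0.053] cloud [ 0.053 -0.058] 0.035
```

Run:
```python
from h import *
im,d=get_image('wrist'); cv2.imwrite('pics/w10.png',im)
im,d=get_image('top'); cv2.imwrite('pics/t10.png',cv2.resize(im[130:290,240:400],(600,600)))
im,d=get_image('scene'); cv2.imwrite('pics/s10.png',cv2.resize(im[170:260,280:400],(800,600),interpolation=cv2.INTER_CUBIC))
```

```text
(no output)
```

View pics/w10.png

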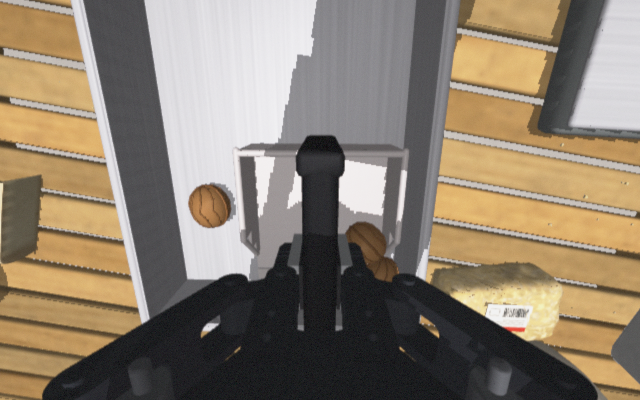

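View pics/s10.png

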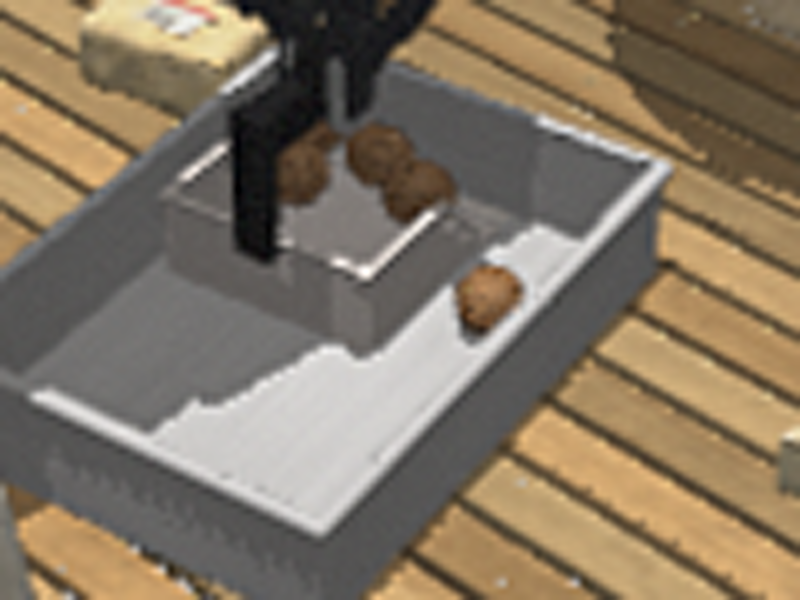

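View pics/t10.png

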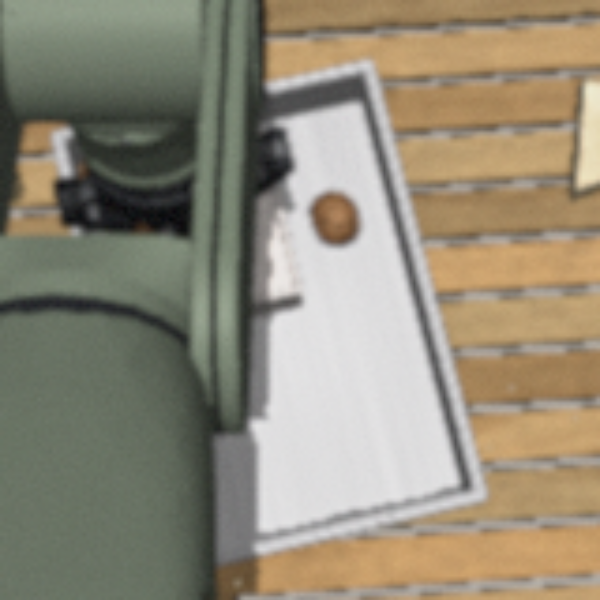

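The scene view shows three nuts clearly over the bowl and a fourth partly hidden behind the grip, with the stray untouched at right. The wrist view shows two of them at (365,242) and (382,270). I'll back off slightly and lift gently.

{"name": "play_rows", "arguments": {"targets": [[0,0.2,0,-0.1,0],[0,0.2,0,-0.4,0],[0,0,0,-0.8,0],[0,0,0,-0.8,0]]}}

```text
time: 10.72
tool_pos: [0.6019, 0.0386, 0.1017]
orientation: [-0.275, 3.125, -0.035]
force: [0.6, -0.5, -2.2]
width: 0.178
```

```bash
python3 s.py 11; python3 nuts.py
```

```text
t 10.725 F [ 0.6 -0.5 -2.2] M [-0.02 -0.06  0.03] pos [0.6019 0.0386 0.1017] pan [0.0591 0.0347]
tilt [ 0.0066 -0.0218 -0.9997] yaw -169.93 D [-0.0581 -0.011   0.    ] dyaw 0.03
[0, 5.91, -0.07, -0.01, np.float64(-0.03)]
px [332.  190.2] n 193 pan@.02 [0.127 0.063] cloud [0.092 0.039] 0.059
px [352.7 214. ] n 63 pan@.02 [ 0.061 -0.053] cloud [ 0.052 -0.058] 0.035
```

View pics/s11.png

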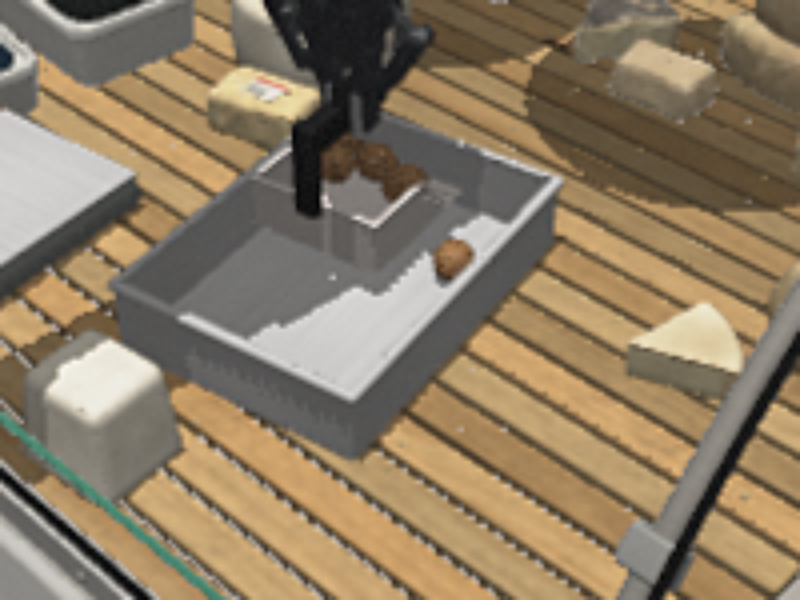

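The nuts are settled well back inside the bowl. I'll lift clear of the rim.

{"name": "play_rows", "arguments": {"targets": [[0,0,0,-0.9,0],[0,0,0,-1.0,0],[0,0,0,-1.2,0],[0,0,0,-1.2,0],[0,0,0,-1.2,0],[0,0,0,-1.0,0],[0,0,0,-0.7,0]]}}

```text
time: 11.7
tool_pos: [0.6026, 0.0402, 0.1806]
orientation: [-0.275, 3.12, -0.036]
force: [-0.3, -0.6, -2.9]
width: 0.177
```

```bash
python3 s.py 12
python3 - <<'E'
from h import *
im,d=get_image('wrist'); cv2.imwrite('pics/w12.png',im)
E
```

```text
t 11.7 F [-0.3 -0.6 -2.9] M [ 0.05 -0.01 -0.  ] pos [0.6026 0.0402 0.1806] pan [0.0602 0.0362]
tilt [ 0.011  -0.022  -0.9997] yaw -169.93 D [-0.0589 -0.0127  0.    ] dyaw 0.03
[0, 6.02, -0.22, -0.04, np.float64(-0.03)]
```

View pics/s12.png

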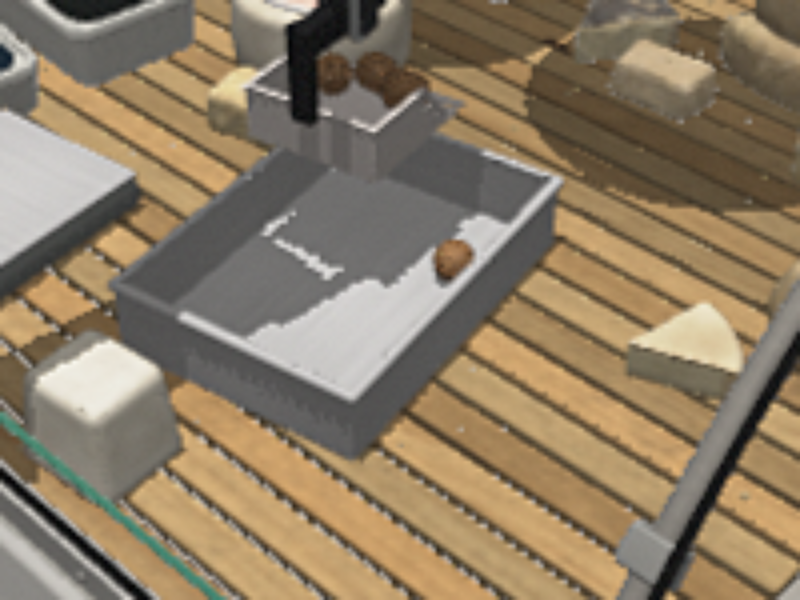

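View pics/w12.png

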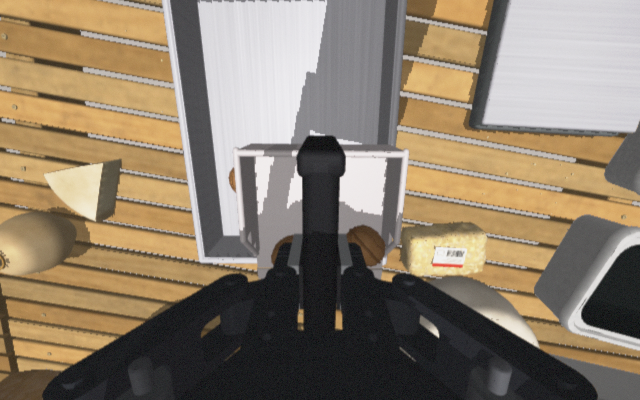

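Loaded scoop is clear: nuts sit in the bowl (crop (330–400,75)) and the stray alone remains in the pan at (452,258). I'll carry it smoothly toward the scale.

{"name": "play_rows", "arguments": {"targets": [[0,0.3,0.5,0,0],[0,0.6,1.0,0,0],[0,0.9,1.5,0,0],[0,1.1,1.8,0,0.3],[0,1.1,1.8,0,0.3],[0,1.1,1.8,0,0.3],[0,1.1,1.8,0,0.3],[0,1.1,1.8,0,0.3]]}}

```text
time: 12.8
tool_pos: [0.5017, 0.1545, 0.1754]
orientation: [-0.233, 3.127, -0.033]
force: [-0.0, 0.3, -1.8]
width: 0.175
```

Run:
```python
from h import *
st=get_state(); print(st['tool_pos'],st['force'])
rows(st,[.420,.245,.165],186.9,8,0)
```

```text
[0.50172724 0.15450434 0.17541986] [-0.04501659  0.2719215  -1.82206619]
tilt [ 0.007  -0.0205 -0.9998] yaw -171.47 D [-0.0817  0.0905 -0.0104] dyaw -1.63
[0, 0.84, 1.27, 0.1, np.float64(0.2)]
[0, 0.85, 1.27, 0.1, np.float64(0.2)]
[0, 0.85, 1.27, 0.1, np.float64(0.2)]
[0, 0.86, 1.26, 0.1, np.float64(0.2)]
[0, 0.86, 1.26, 0.1, np.float64(0.2)]
[0, 0.87, 1.26, 0.1, np.float64(0.2)]
[0, 0.87, 1.25, 0.1, np.float64(0.2)]
[0, 0.87, 1.25, 0.1, np.float64(0.2)]
```

{"name": "play_rows", "arguments": {"targets": [[0,1.1,1.7,0,0.3],[0,1.1,1.7,0,0.3],[0,1.1,1.7,0,0.3],[0,1.0,1.5,0,0.2],[0,0.8,1.2,0,0.2],[0,0.6,0.8,0,0.2],[0,0.3,0.4,0,0],[0,0,0,0,0]]}}

```text
time: 13.8
tool_pos: [0.42, 0.2434, 0.1735]
orientation: [-0.2, 3.129, -0.032]
force: [-0.2, 1.0, -2.1]
width: 0.173
```

Run:
```python
from h import *
st=get_state(); print(st['tool_pos'],st['force'],st['qvel'].round(3)); np.save('pics/w13st.npy',st,allow_pickle=True)
im,d=get_image('wrist'); cv2.imwrite('pics/w13.png',im); np.save('pics/w13.npy',d)
P=cloud('wrist',cv2.medianBlur(d,3),st); h=P[...,2]
k=(abs(h-.038)<.004)&(P[...,0]>.3)&(P[...,0]<.56)&(P[...,1]>.12)&(P[...,1]<.37)
v,u=np.nonzero(k); print(k.sum(),u.min(),u.max(),v.min(),v.max())
c=np.array([.4273,.244]);a=np.radians(6.9);A=np.array([[np.cos(a),np.sin(a)],[-np.sin(a),np.cos(a)]])
q=(P[k][:,:2]-c)@A.T; print('scale-frame extents',np.percentile(q[:,0],[1,99]).round(4),np.percentile(q[:,1],[1,99]).round(4))
im2,d=get_image('scene'); cv2.imwrite('pics/s13.png',cv2.resize(im2[110:260,170:370],(800,600)))
rows(get_state(),[.420,.245,.165],186.9,1,0)
```

```text
[0.41999043 0.24336711 0.17350527] [-0.2163068   1.01068143 -2.14274818] [-0.001 -0.    -0.001 -0.005 -0.004  0.005]
3001 251 454 123 272
scale-frame extents [-0.0716  0.0752] [-0.0699  0.1249]
tilt [ 0.0077 -0.0198 -0.9998] yaw -172.71 D [-0.0004  0.0019 -0.0085] dyaw -0.39
[0, 0.02, 0.21, 0.85, np.float64(0.39)]
```

View pics/w13.png

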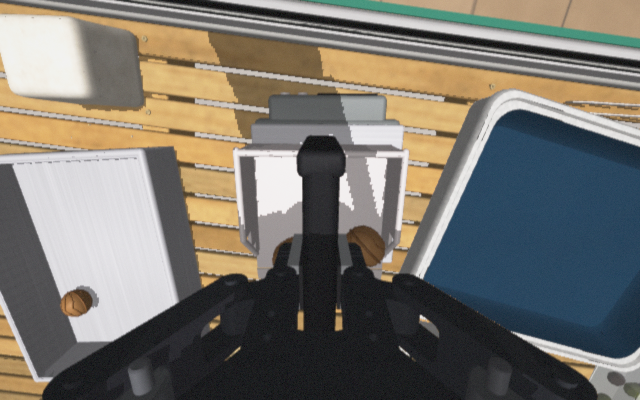

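View pics/s13.png

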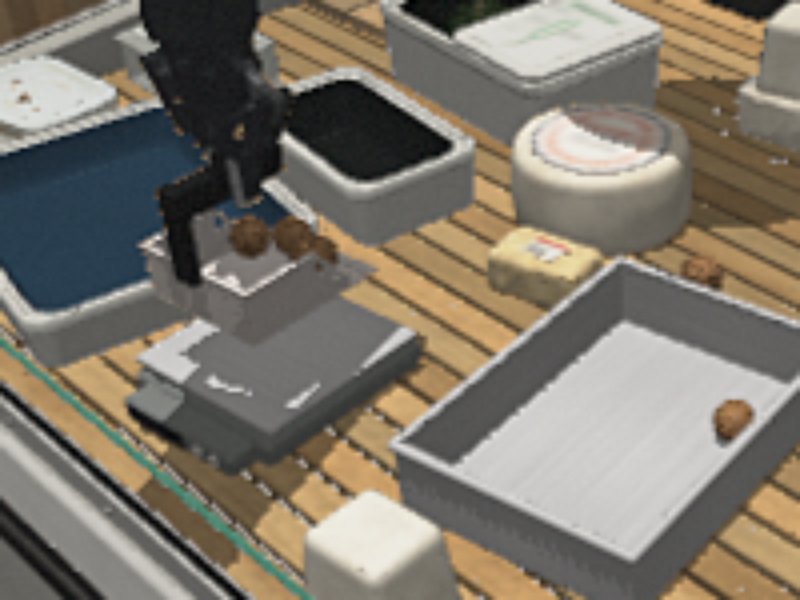

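The scene shows a problem. One nut lies on the deck behind the pan, at crop (702,270), so it left the mouth during the lift. Three nuts are still in the scoop and the stray is in the pan. I'll set the scoop down first, gently, then pick up the spilled nut and return it to the pan.

{"name": "play_rows", "arguments": {"targets": [[0,0,0.1,0.6,0.2],[0,0,0.1,0.9,0.2],[0,0,0,1.0,0],[0,0,0,1.0,0],[0,0,0,0.8,0],[0,0,0,0.5,0],[0,0,0,0,0]]}}

```text
time: 14.78
tool_pos: [0.4206, 0.2428, 0.1208]
orientation: [-0.184, 3.132, -0.033]
force: [-0.6, 0.1, -2.0]
width: 0.178
```

Run:
```python
from h import *
st=get_state(); print(st['tool_pos'],st['force'],st['moment'])
rows(st,[.4215,.2455,.1155],186.9,1,0)
im2,d=get_image('scene'); cv2.imwrite('pics/s14.png',cv2.resize(im2[110:260,170:370],(800,600)))
```

```text
[0.42063515 0.24280333 0.12075313] [-0.56862751  0.05840398 -1.96224439] [ 0.01467912  0.00043365 -0.04813044]
tilt [ 0.0054 -0.021  -0.9998] yaw -173.27 D [ 0.0009  0.0027 -0.0053] dyaw 0.17
[0, -0.12, 0.27, 0.52, np.float64(-0.17)]
```

View pics/s14.png

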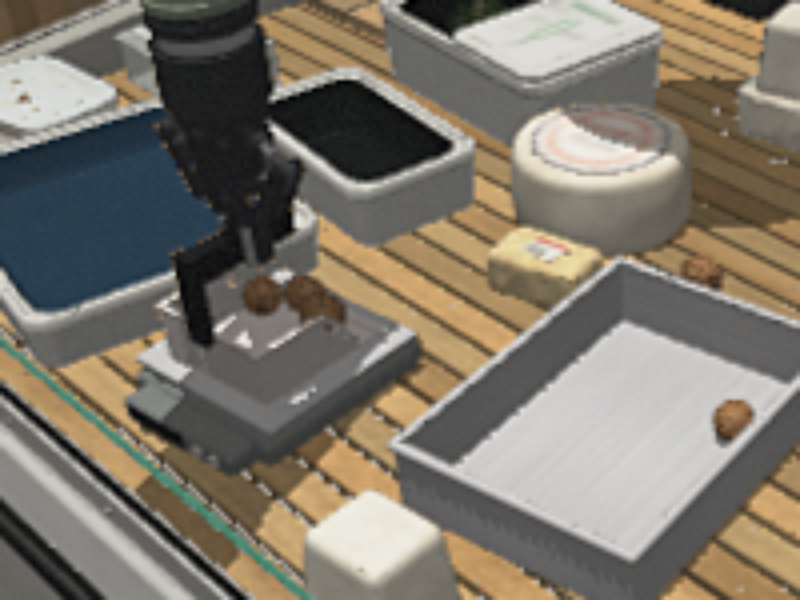

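{"name": "play_rows", "arguments": {"targets": [[0,-0.1,0.3,0.3,-0.1],[0,0,0,0.2,0],[0,0,0,0.1,0]]}}

```text
time: 15.2
tool_pos: [0.4224, 0.2464, 0.1159]
orientation: [-0.187, 3.129, -0.032]
force: [-1.7, -1.6, 4.5]
width: 0.174
```

Run:
```python
from h import *
st=get_state(); print(st['tool_pos'],st['force'],st['moment'])
rows(st,[.4215,.2455,.1155],186.9,1,0)
```

```text
[0.42240395 0.24643293 0.11592229] [-1.66894882 -1.61533864  4.52694028] [-0.26190794  0.22615605 -0.00130369]
tilt [ 0.008  -0.0203 -0.9998] yaw -173.15 D [-0.0009 -0.0009 -0.0004] dyaw 0.05
[0, 0.1, -0.08, 0.04, np.float64(-0.05)]
```

The scoop is touching the scale pan. I'll release slowly.

{"name": "play_rows", "arguments": {"targets": [[2.0,0,0,0,0],[3.0,0,0,0,0],[5.0,0,0,0,0],[5.0,0,0,0,0]]}}

```text
time: 15.7
tool_pos: [0.4237, 0.2469, 0.1172]
orientation: [-0.187, 3.126, -0.031]
force: [0.0, -0.5, -0.0]
width: 0.589
```

Run:
```python
from h import *
st=get_state(); print(st['tool_pos'],st['force'],st['width']); rows(st,[.4224,.2464,.22],186.9,3,5)
im2,d=get_image('scene'); cv2.imwrite('pics/s15.png',cv2.resize(im2[110:260,170:370],(800,600))); P=cloud('scene',cv2.medianBlur(d,3))
print(ray('scene',345.5,177.5,.015), P[177,345], P[178,346])
im,d=get_image('wrist'); cv2.imwrite('pics/w15.png',im)
```

```text
[0.42370155 0.24694494 0.1172234 ] [ 0.04785365 -0.47470362 -0.02925508] 0.5894216510493949
tilt [ 0.0111 -0.019  -0.9998] yaw -173.15 D [-0.0013 -0.0005  0.1028] dyaw 0.05
[5, 0.02, -0.08, -3.43, np.float64(-0.02)]
[5, 0.02, -0.08, -3.43, np.float64(-0.02)]
[5, 0.02, -0.08, -3.43, np.float64(-0.02)]
[0.75248114 0.10037758 0.015     ] [0.74110087 0.09258124 0.02607655] [0.74191145 0.08882939 0.02346037]
```

View pics/s15.png

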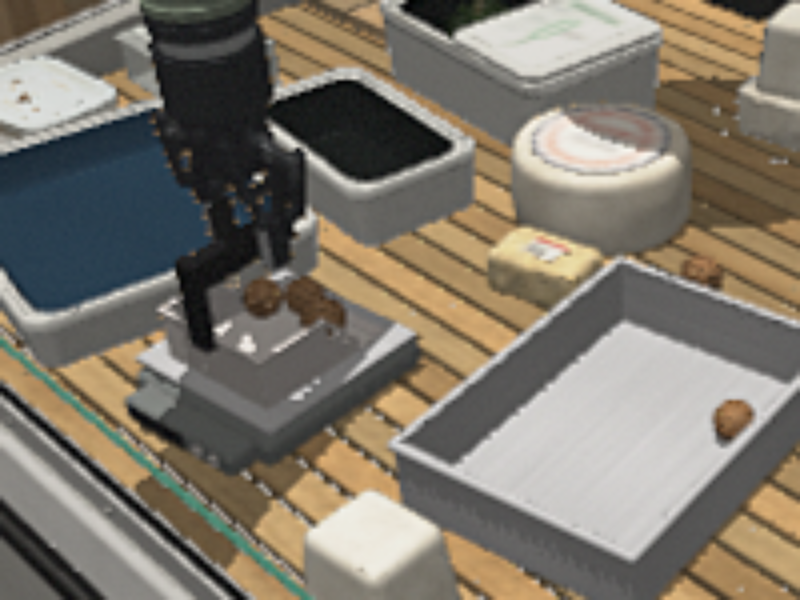

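View pics/w15.png

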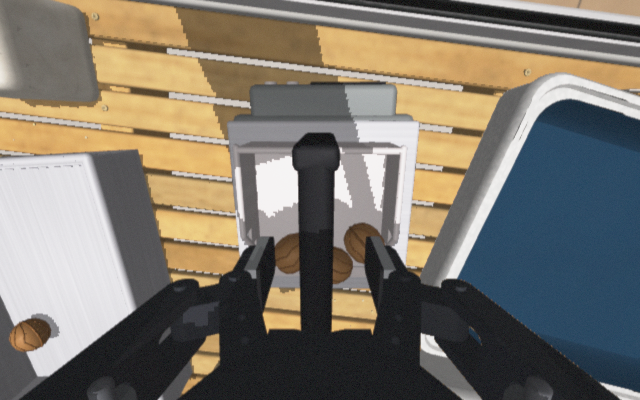

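The wrist view shows the scoop standing centred on the scale with three nuts in it, at (290,252), (338,265) and (362,243), and the fingers clear of the bar. I'll rise, then go for the spilled nut.

{"name": "play_rows", "arguments": {"targets": [[5.0,0,0,-1.5,0],[5.0,0,0,-3.0,0],[5.0,0,0,-4.0,0],[5.0,0,0,-4.0,0]]}}

```text
time: 16.3
tool_pos: [0.42, 0.2485, 0.2446]
orientation: [-0.187, 3.133, -0.034]
force: [0.4, 0.3, -0.7]
width: 0.581
```

Run:
```python
from h import *
st=get_state(); print(st['tool_pos'],st['force'])
d=cv2.medianBlur(np.load('pics/top0.npy'),3); P=cloud('top',d)
for u in (200,260,300,340):
    for v in (20,30,40,50,55,60,65): print(u,v,P[v,u].round(3))
rows(st,[.70,.09,.22],186.9,8,5)
```

```text
[0.41999851 0.24847518 0.24458825] [ 0.39157824  0.33977834 -0.74150382]
200 20 [0.776 0.138 0.44 ]
200 30 [0.762 0.139 0.436]
200 40 [0.75  0.141 0.429]
200 50 [0.747 0.147 0.408]
200 55 [0.741 0.148 0.404]
200 60 [0.971 0.253 0.013]
200 65 [ 0.967  0.258 -0.003]
260 20 [0.771 0.049 0.439]
260 30 [0.756 0.05  0.436]
260 40 [0.747 0.052 0.425]
260 50 [0.742 0.055 0.407]
260 55 [0.984 0.103 0.   ]
260 60 [ 0.97   0.103 -0.001]
260 65 [ 0.957  0.104 -0.002]
300 20 [ 0.768 -0.01   0.439]
300 30 [ 0.755 -0.009  0.433]
300 40 [ 0.746 -0.008  0.421]
300 50 [ 0.992 -0.     0.001]
300 55 [ 0.978  0.    -0.   ]
300 60 [0.944 0.    0.033]
300 65 [0.927 0.001 0.038]
340 20 [ 0.765 -0.069  0.438]
340 30 [ 0.752 -0.069  0.431]
340 40 [ 0.747 -0.069  0.414]
340 50 [ 0.975 -0.102  0.017]
340 55 [ 0.972 -0.102  0.   ]
340 60 [ 0.958 -0.101 -0.001]
340 65 [ 0.943 -0.1    0.   ]
tilt [ 0.0042 -0.0216 -0.9998] yaw -173.16 D [ 0.28   -0.1585 -0.0246] dyaw 0.06
[5, -3.24, -2.38, 0.36, np.float64(-0.01)]
[5, -3.24, -2.38, 0.36, np.float64(-0.01)]
[5, -3.24, -2.38, 0.36, np.float64(-0.01)]
[5, -3.24, -2.38, 0.36, np.float64(-0.01)]
[5, -3.24, -2.38, 0.36, np.float64(-0.01)]
[5, -3.24, -2.38, 0.36, np.float64(-0.01)]
[5, -3.24, -2.38, 0.36, np.float64(-0.01)]
[5, -3.24, -2.38, 0.36, np.float64(-0.01)]
```

Run:
```python
from h import *
P=cloud('top',cv2.medianBlur(np.load('pics/t3.npy'),3)); h=P[...,2]
r=np.hypot(P[...,0],P[...,1]); k=(h>.2)&(abs(P[...,1]-.02)<.15)&(P[...,0]>.05)&(P[...,0]<.72)
for a in np.arange(.1,.72,.04):
    q=k&(P[...,0]>a)&(P[...,0]<a+.04)
    if q.sum(): print(round(a,2),q.sum(),np.percentile(h[q],[2,50,98]).round(3),np.percentile(P[...,1][q],[2,98]).round(3))
# where is nut/top image
im,d=get_image('top'); cv2.imwrite('pics/t16.png',cv2.resize(im[60:330,150:450],(750,600))); np.save('pics/t16.npy',d)
st=get_state(); im,d=get_image('wrist'); cv2.imwrite('pics/w16.png',im)
```

```text
0.26 2248 [0.592 0.625 0.631] [0.    0.092]
0.3 5817 [0.572 0.605 0.623] [-0.009  0.094]
0.34 4187 [0.549 0.586 0.596] [-0.015  0.094]
0.38 1914 [0.501 0.574 0.582] [-0.022  0.09 ]
0.42 3149 [0.224 0.531 0.571] [-0.027  0.084]
0.46 4363 [0.278 0.546 0.56 ] [-0.033  0.079]
0.5 1700 [0.524 0.542 0.55 ] [-0.035  0.074]
0.7 1050 [0.505 0.537 0.553] [-0.089 -0.004]
```

View pics/t16.png

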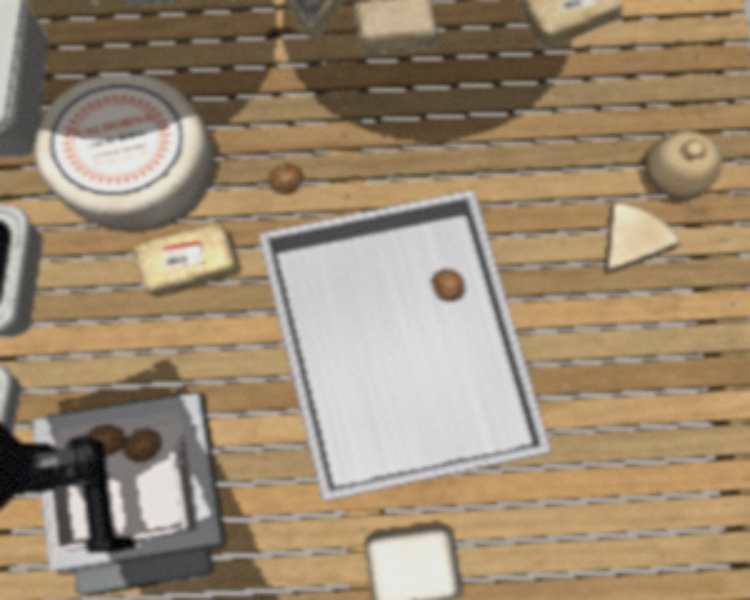

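View pics/w16.png

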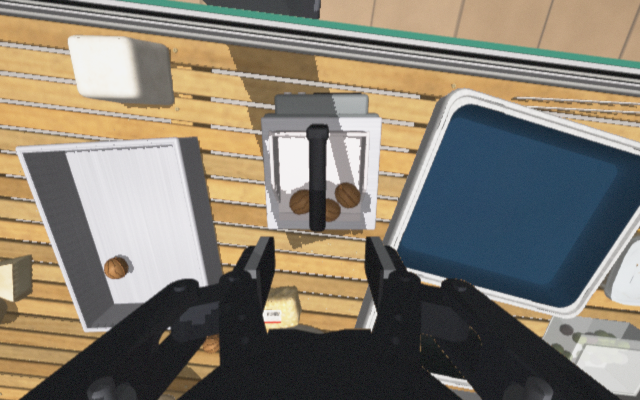

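The top view shows the loose nut at crop (286,178), beyond the pan's far wall. The cheese positions look unchanged and the scoop still holds its nuts. The overhead shelf front is near x 0.74, so I need its lower edge and the hand's profile before reaching there.

Run:
```python
from h import *
print('nut top',ray('top',264.4,131.2,.015).round(4))
d=np.load('pics/t16.npy'); P=cloud('top',cv2.medianBlur(d,3)); print(P[131,264],P[131,263])
for p in [(475,195),(265,235),(612,205),(607,268),(675,240),(212,150),(235,262)]:
    u,v=p[0]/2.5+150,p[1]/2.5+60
    print(p,ray('top',u,v,.06 if p in [(475,195),(265,235)] else .03).round(3))
d=cv2.medianBlur(np.load('pics/scene0.npy'),3); S=cloud('scene',d)
print('scene cam at',cam('scene')[2],'top cam',cam('top')[2])
h=S[...,2]
for ylo in (-.3,-.2,-.1,0,.1,.2):
    k=(S[...,1]>ylo)&(S[...,1]<ylo+.1)&(S[...,0]>.66)&(S[...,0]<.84)&(h>.25)&(h<.6)
    if k.sum()>5:
        q=S[k]; lo=q[:,2]<np.percentile(q[:,2],15); print(ylo,k.sum(),'zmin',np.percentile(q[:,2],[1,5,25,50]).round(3),'x',np.percentile(q[:,0],[1,50]).round(3),'low x',q[lo][:,0].mean().round(3))
# column profile
for u in (330,360,400):
    print([tuple(S[v,u].round(3)) for v in range(0,90,6)])
```

```text
nut top [0.7687 0.0964 0.015 ]
[7.75306015e-01 9.90850261e-02 2.96949726e-04] [7.75452921e-01 1.01544375e-01 2.99511538e-04]
(475, 195) [ 0.723 -0.082  0.06 ]
(265, 235) [0.696 0.112 0.06 ]
(612, 205) [ 0.717 -0.214  0.03 ]
(607, 268) [ 0.655 -0.203  0.03 ]
(675, 240) [ 0.678 -0.27   0.03 ]
(212, 150) [0.796 0.165 0.03 ]
(235, 262) [0.681 0.145 0.03 ]
scene cam at [-0.05124971 -0.60795658  0.73037152] top cam [ 0.36188111 -0.01641755  1.00920226]
-0.3 2505 zmin [0.372 0.378 0.416 0.439] x [0.723 0.755] low x 0.769
-0.2 3693 zmin [0.373 0.383 0.436 0.487] x [0.723 0.767] low x 0.759
-0.1 2443 zmin [0.373 0.381 0.428 0.47 ] x [0.711 0.744] low x 0.762
0 1237 zmin [0.371 0.376 0.411 0.435] x [0.723 0.756] low x 0.775
0.1 2256 zmin [0.373 0.383 0.437 0.481] x [0.726 0.771] low x 0.759
0.2 1348 zmin [0.372 0.38  0.424 0.447] x [0.713 0.747] low x 0.765
[(np.float64(0.745), np.float64(0.16), np.float64(0.543)), (np.float64(0.748), np.float64(0.163), np.float64(0.528)), (np.float64(0.751), np.float64(0.167), np.float64(0.512)), (np.float64(0.755), np.float64(0.17), np.float64(0.497)), (np.f
[... 1708 characters left out ...]
.716), np.float64(-0.081), np.float64(0.537)), (np.float64(0.72), np.float64(-0.08), np.float64(0.524)), (np.float64(0.723), np.float64(-0.079), np.float64(0.511)), (np.float64(0.729), np.float64(-0.077), np.float64(0.497)), (np.float64(0.741), np.float64(-0.07), np.float64(0.48)), (np.float64(0.764), np.float64(-0.056), np.float64(0.459)), (np.float64(0.779), np.float64(-0.048), np.float64(0.44)), (np.float64(0.756), np.float64(-0.065), np.float64(0.434)), (np.float64(0.748), np.float64(-0.073), np.float64(0.423)), (np.float64(0.747), np.float64(-0.075), np.float64(0.409)), (np.float64(0.777), np.float64(-0.057), np.float64(0.382)), (np.float64(1.389), np.float64(0.347), np.float64(0.098))]
```

Run:
```python
from h import *
def f(p,z): u,v=p[0]/2.5+150,p[1]*.45+60; return ray('top',u,v,z).round(3)
print('nut',f((286,178),.015))
for n,p,z in [('pan far right',(475,195),.06),('pan far left',(265,235),.06),('wedge',(612,205),.03),('wedge',(607,268),.03),('wedge',(675,240),.03),('cheese right edge',(212,150),.06),('cheese bot',(150,228),.06),('brick R',(235,262),.04),('brick far R',(225,225),.04)]: print(n,f(p,z))
im=cv2.imread('pics/t16.png')
P=cloud('top',cv2.medianBlur(np.load('pics/t16.npy'),3))
for p in [(286,178),(120,140)]: print(P[int(p[1]*.45+60),int(p[0]/2.5+150)])
K=cloud('top',cv2.medianBlur(np.load('pics/t3.npy'),3)); st=np.load('pics/w3st.npy',allow_pickle=True).item()
h=K[...,2]; k=(h>.3)&(K[...,0]>.3)&(K[...,0]<.62)&(abs(K[...,1])<.15)
q=K[k]; az=np.arctan2(.0186,.492); r=q[:,0]*np.cos(az)+q[:,1]*np.sin(az)-np.hypot(.492,.0186)
for a in np.arange(-.1,.08,.02):
    s=(r>a)&(r<a+.02)
    if s.sum(): print('r',round(a,2),s.sum(),'z over TCP',np.percentile(q[s][:,2]-.192,[50,99]).round(3))
```

```text
nut [0.746 0.097 0.015]
pan far right [ 0.699 -0.081  0.06 ]
pan far left [0.668 0.113 0.06 ]
wedge [ 0.691 -0.211  0.03 ]
wedge [ 0.622 -0.2    0.03 ]
wedge [ 0.649 -0.266  0.03 ]
cheese right edge [0.764 0.16  0.06 ]
cheese bot [0.682 0.217 0.06 ]
brick R [0.647 0.144 0.04 ]
brick far R [0.687 0.153 0.04 ]
[0.74151998 0.09674063 0.02694707]
[0.77265474 0.24053002 0.07644409]
r -0.1 956 z over TCP [0.382 0.388]
r -0.08 898 z over TCP [0.377 0.383]
r -0.06 1084 z over TCP [0.369 0.377]
r -0.04 2811 z over TCP [0.343 0.371]
r -0.02 1965 z over TCP [0.355 0.366]
r 0.0 1636 z over TCP [0.354 0.361]
r 0.02 744 z over TCP [0.345 0.356]
r 0.04 32 z over TCP [0.334 0.34 ]
```

The nut is at (0.746, 0.097). The shelf edge starts at x 0.745 from z 0.40, with a rail at x 0.777 down to z 0.37, and the wrist top stands about 0.36 above the TCP. Reaching over the far wall is therefore tight. I'll go down right of the pan and pass low behind it, then come back the same way.

Run:
```python
from h import *
rows(get_state(),[.60,-.145,.20],186.9,11,5)
```

```text
tilt [ 0.0153 -0.0173 -0.9997] yaw -173.15 D [ 0.1764 -0.395  -0.0494] dyaw 0.05
[5, -1.16, -3.75, 0.54, np.float64(-0.0)]
[5, -1.16, -3.75, 0.54, np.float64(-0.0)]
[5, -1.16, -3.75, 0.54, np.float64(-0.0)]
[5, -1.16, -3.75, 0.54, np.float64(-0.0)]
[5, -1.16, -3.75, 0.54, np.float64(-0.0)]
[5, -1.16, -3.75, 0.54, np.float64(-0.0)]
[5, -1.16, -3.75, 0.54, np.float64(-0.0)]
[5, -1.16, -3.75, 0.54, np.float64(-0.0)]
[5, -1.16, -3.75, 0.54, np.float64(-0.0)]
[5, -1.16, -3.75, 0.54, np.float64(-0.0)]
[5, -1.16, -3.75, 0.54, np.float64(-0.0)]
```

{"name": "play_rows", "arguments": {"targets": [[4.8,-1.2,-3.8,0.2,0],[4.8,-1.2,-3.8,0.2,0],[4.8,-1.2,-3.8,0.3,0],[4.8,-1.2,-3.8,0.5,0],[4.8,-1.2,-3.8,0.5,0],[4.8,-1.2,-3.8,0.5,0],[4.8,-1.2,-3.8,0.5,0],[4.8,-1.2,-3.8,0.5,0]]}}

```text
time: 17.4
tool_pos: [0.5588, -0.0461, 0.2268]
orientation: [-0.197, 3.116, -0.025]
force: [0.4, 0.1, -0.4]
width: 0.561
```

Run:
```python
from h import *
rows(get_state(),[.61,-.145,.15],186.9,4,5)
```

```text
tilt [ 0.02   -0.0145 -0.9997] yaw -172.76 D [ 0.0512 -0.0989 -0.0768] dyaw -0.34
[5, -0.92, -2.58, 1.98, np.float64(0.08)]
[5, -0.93, -2.58, 1.98, np.float64(0.08)]
[5, -0.93, -2.58, 1.98, np.float64(0.08)]
[5, -0.93, -2.58, 1.98, np.float64(0.08)]
```

{"name": "play_rows", "arguments": {"targets": [[4.8,-0.9,-2.6,2.0,0.1],[4.8,-0.9,-2.6,2.0,0.1],[4.8,-0.9,-2.6,2.0,0.1],[4.8,-0.9,-2.6,2.0,0.1],[4.8,0,0,0,0]]}}

```text
time: 18.02
tool_pos: [0.6099, -0.1522, 0.1465]
orientation: [-0.179, 3.118, -0.023]
force: [-0.4, 0.3, 0.7]
width: 0.558
```

Run:
```python
from h import *
st=get_state(); print(st['tool_pos'])
im,d=get_image('wrist'); cv2.imwrite('pics/w17.png',im); P=cloud('wrist',cv2.medianBlur(d,3),st)
# nut in wrist?
hsv=cv2.cvtColor(im,cv2.COLOR_BGR2HSV); 
k=(hsv[...,0]<18)&(hsv[...,1]>110)&(hsv[...,2]<150)&(hsv[...,2]>40)&(P[...,0]>.69)&(abs(P[...,1]-.1)<.06)
n,l,s,c=cv2.connectedComponentsWithStats(k.astype(np.uint8))
for i in range(1,n):
    if s[i,4]>15: print('cand',c[i],s[i,4],P[l==i].mean(0).round(4),ray('wrist',*c[i],.015,st).round(4))
im2,_=get_image('top'); cv2.imwrite('pics/t17.png',cv2.resize(im2[60:330,150:450],(750,675))[:600])
rows(get_state(),[.67,-.142,.09],186.9,3,5)
```

```text
[ 0.60990125 -0.15215456  0.14645969]
cand [524.74157303 317.73033708] 356 [0.7366 0.0988 0.0182] [0.7391 0.1019 0.015 ]
cand [458.25958702 385.56932153] 339 [ 8.709e-01  6.530e-02 -6.000e-04] [0.8527 0.0531 0.015 ]
tilt [ 0.0218 -0.0143 -0.9997] yaw -173.32 D [ 0.0594  0.0087 -0.0586] dyaw 0.22
[5, -1.96, 0.09, 1.99, np.float64(-0.07)]
[5, -1.96, 0.09, 1.99, np.float64(-0.07)]
[5, -1.96, 0.09, 1.99, np.float64(-0.07)]
```

View pics/w17.png

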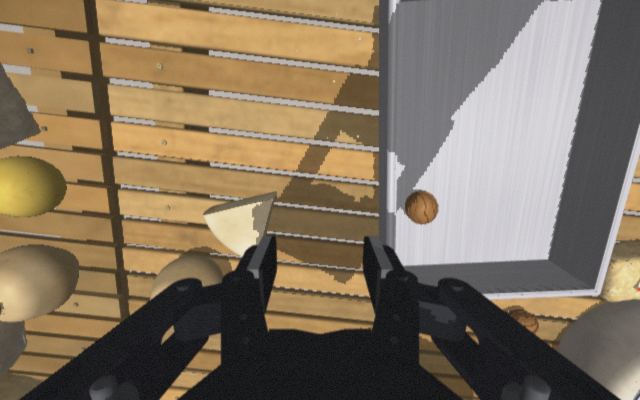

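View pics/t17.png

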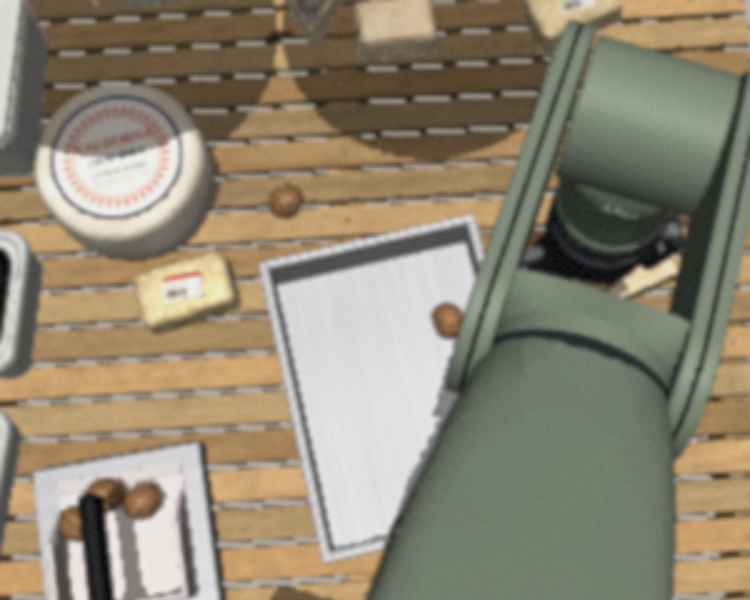

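The wrist view shows the wedge's tip at (275,192) and the pan's right wall at x≈385, with the jaws between them. The loose nut is at (522,320), and three nuts are visible in the scoop in the top view. I'll go forward and down in that gap.

{"name": "play_rows", "arguments": {"targets": [[4.8,-1.6,0.3,1.5,0],[4.8,-1.6,0.2,2.0,0],[4.8,-1.6,0.2,2.0,0],[4.8,0,0,0,0]]}}

```text
time: 18.62
tool_pos: [0.6614, -0.1346, 0.0996]
orientation: [-0.188, 3.108, -0.027]
force: [-0.8, -0.1, -1.0]
width: 0.562
```

Run:
```python
from h import *
st=get_state(); print(st['tool_pos'],st['force'])
im,d=get_image('wrist'); cv2.imwrite('pics/w18.png',im)
for p in [(385,100),(385,250)]: print(ray('wrist',*p,.06,st))
rows(get_state(),[.67,-.142,.02],186.9,3,5)
```

```text
[ 0.66140626 -0.13464419  0.09963485] [-0.83465683 -0.0700535  -0.97819481]
[ 0.57699418 -0.10631355  0.06      ]
[ 0.67774364 -0.08667779  0.06      ]
tilt [ 0.0307 -0.0162 -0.9994] yaw -173.08 D [ 0.0082 -0.0069 -0.081 ] dyaw -0.02
[5, -0.17, -0.21, 2.71, np.float64(0.01)]
[5, -0.17, -0.21, 2.71, np.float64(0.01)]
[5, -0.17, -0.21, 2.71, np.float64(0.01)]
```

View pics/w18.png

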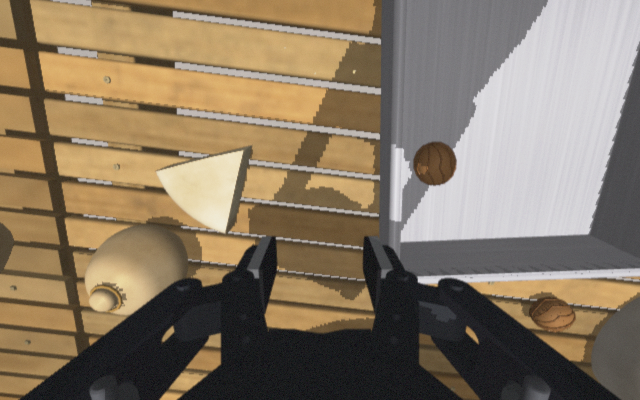

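The jaws are now forward of the wedge, beside the pan's far-right corner. I'll shift 7 mm right and descend to near the deck.

{"name": "play_rows", "arguments": {"targets": [[4.8,-0.2,-0.6,1.2,0],[4.8,-0.2,-0.2,2.4,0],[4.8,-0.2,0,2.4,0],[4.8,0,0,1.2,0],[4.8,0,0,0,0]]}}

```text
time: 19.3
tool_pos: [0.6709, -0.1449, 0.0274]
orientation: [-0.186, 3.104, -0.03]
force: [0.2, -0.9, 0.5]
width: 0.563
```

Run:
```python
from h import *
st=get_state(); print(st['tool_pos'],st['force'])
rows(get_state(),[.724,-.142,.02],186.9,3,5)
```

```text
[ 0.67087641 -0.14487885  0.02741058] [ 0.191962   -0.90562063  0.52266942]
tilt [ 0.0326 -0.0172 -0.9993] yaw -173.13 D [ 0.0531  0.0029 -0.0074] dyaw 0.03
[5, -1.76, -0.11, 0.3, np.float64(-0.01)]
[5, -1.76, -0.11, 0.3, np.float64(-0.01)]
[5, -1.76, -0.11, 0.3, np.float64(-0.01)]
```

{"name": "play_rows", "arguments": {"targets": [[4.8,-1.8,0,0.4,0],[4.8,-1.8,0,0.4,0],[4.8,-1.7,0,0.3,0],[4.8,0,0,0,0]]}}

```text
time: 19.8
tool_pos: [0.726, -0.1397, 0.02]
orientation: [-0.184, 3.102, -0.032]
force: [-0.4, -0.2, -0.6]
width: 0.562
```

Run:
```python
from h import *
st=get_state(); print(st['tool_pos'],st['force'],st['joint_positions'].round(2))
rows(get_state(),[.726,-.03,.015],186.9,5,5)
```

```text
[ 0.72595475 -0.13973875  0.01998794] [-0.40091515 -0.24797294 -0.61737864] [-0.3   0.73  1.26 -0.01  1.12 -1.99]
tilt [ 0.0352 -0.0183 -0.9992] yaw -173.19 D [ 0.      0.1097 -0.005 ] dyaw 0.09
[5, -0.26, 2.18, 0.06, np.float64(-0.02)]
[5, -0.26, 2.18, 0.06, np.float64(-0.02)]
[5, -0.26, 2.18, 0.06, np.float64(-0.02)]
[5, -0.26, 2.18, 0.06, np.float64(-0.02)]
[5, -0.26, 2.18, 0.06, np.float64(-0.02)]
```

{"name": "play_rows", "arguments": {"targets": [[4.8,-0.3,2.0,0.1,0],[4.8,-0.3,2.2,0.1,0],[4.8,-0.3,2.2,0,0],[4.8,-0.1,2.2,0,0],[4.8,0.1,2.0,0,0]]}}

```text
time: 20.42
tool_pos: [0.7207, -0.026, 0.0168]
orientation: [-0.183, 3.102, -0.03]
force: [-0.8, -0.2, -0.4]
width: 0.563
```

Run:
```python
from h import *
st=get_state(); print(st['tool_pos'],st['force'])
im,d=get_image('wrist'); cv2.imwrite('pics/w19.png',im); P=cloud('wrist',cv2.medianBlur(d,3),st)
hsv=cv2.cvtColor(im,cv2.COLOR_BGR2HSV)
k=(hsv[...,0]<18)&(hsv[...,1]>110)&(hsv[...,2]<150)&(hsv[...,2]>40)&(P[...,0]>.69)&(abs(P[...,1]-.1)<.06)
n,l,s,c=cv2.connectedComponentsWithStats(k.astype(np.uint8))
for i in range(1,n):
    if s[i,4]>15: print('cand',c[i],s[i,4],P[l==i].mean(0).round(4),ray('wrist',*c[i],.015,st).round(4))
rows(get_state(),[.705,.06,.015],186.9,4,5)
```

```text
[ 0.7206796  -0.02604565  0.01675298] [-0.75999318 -0.21842393 -0.44677985]
cand [508.5   246.375] 16 [ 0.7141  0.0918 -0.0022] [0.7066 0.0783 0.015 ]
cand [547.16666667 250.33333333] 24 [ 0.714   0.1171 -0.0028] [0.7062 0.1004 0.015 ]
cand [560.42857143 251.80952381] 21 [ 0.714   0.1257 -0.0029] [0.7061 0.108  0.015 ]
cand [590.43243243 255.45945946] 37 [ 0.714   0.1452 -0.0029] [0.7062 0.1253 0.015 ]
cand [521.89103804 299.38297872] 1551 [0.738  0.0951 0.0175] [0.74   0.0978 0.015 ]
cand [471.68965517 334.44827586] 29 [ 0.786   0.0899 -0.0033] [0.7698 0.0759 0.015 ]
cand [558.68253968 345.03174603] 63 [ 0.7862  0.153  -0.0027] [0.7704 0.1324 0.015 ]
tilt [ 0.0333 -0.0153 -0.9993] yaw -173.09 D [-0.0148  0.0827 -0.0014] dyaw -0.01
[5, 0.12, 2.1, -0.01, np.float64(0.0)]
[5, 0.12, 2.1, -0.01, np.float64(0.0)]
[5, 0.12, 2.1, -0.01, np.float64(0.0)]
[5, 0.12, 2.1, -0.01, np.float64(0.0)]
```

View pics/w19.png

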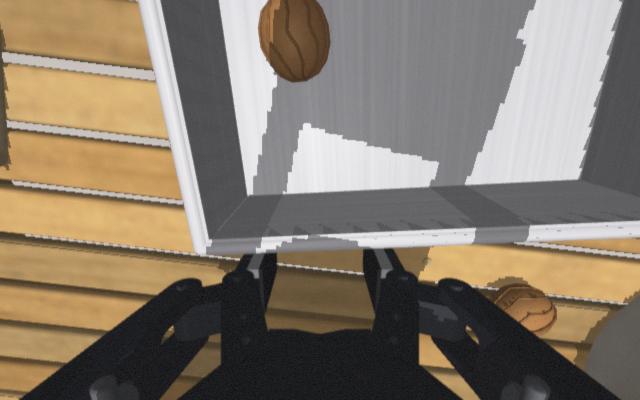

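The nut is at (0.740, 0.097) by the wrist camera. The fingers are behind the far wall with clearance, so I'll follow the wall to a point just in front of the nut.

{"name": "play_rows", "arguments": {"targets": [[4.8,0.2,1.8,0,0],[4.8,0.3,1.8,0,0],[4.8,0.4,2.0,0,0],[4.8,0.3,2.0,0,0],[4.8,0,0,0,0]]}}

```text
time: 21.1
tool_pos: [0.6967, 0.0571, 0.0143]
orientation: [-0.188, 3.104, -0.027]
force: [0.3, -0.5, -0.6]
width: 0.559
```

```bash
cat > n.py <<'E'
from h import *
import sys
st=get_state(); print(st['tool_pos'],st['force'],st['width'])
im,d=get_image('wrist'); cv2.imwrite(f'pics/w{sys.argv[1]}.png',im); P=cloud('wrist',cv2.medianBlur(d,3),st)
hsv=cv2.cvtColor(im,cv2.COLOR_BGR2HSV)
k=(hsv[...,0]<18)&(hsv[...,1]>110)&(hsv[...,2]<150)&(hsv[...,2]>40)&(P[...,0]>.69)&(abs(P[...,1]-.1)<.06)&(P[...,2]>.004)
n,l,s,c=cv2.connectedComponentsWithStats(k.astype(np.uint8))
for i in range(1,n):
    if s[i,4]>100: print('cand',c[i],s[i,4],P[l==i].mean(0).round(4),ray('wrist',*c[i],.015,st).round(4))
rows(get_state(),[.70,.097,.012],186.9,2,5)
rows(get_state(),[.738,.097,.006],186.9,2,5)
E
python3 n.py 20
```

```text
[0.69672706 0.05706689 0.01430557] [ 0.2876505  -0.46045113 -0.55082678] 0.559195435475671
cand [363.58518519 317.88888889] 405 [0.7387 0.0882 0.0167] [0.7403 0.0887 0.015 ]
tilt [ 0.0333 -0.0159 -0.9993] yaw -173.08 D [ 0.0029  0.0409 -0.0025] dyaw -0.02
[5, -0.39, 2.01, 0.1, np.float64(0.01)]
[5, -0.39, 2.01, 0.1, np.float64(0.01)]
tilt [ 0.0333 -0.0159 -0.9993] yaw -173.08 D [ 0.0409  0.0409 -0.0085] dyaw -0.02
[5, -2.26, 1.79, 0.46, np.float64(0.01)]
[5, -2.26, 1.79, 0.46, np.float64(0.01)]
```

View pics/w20.png

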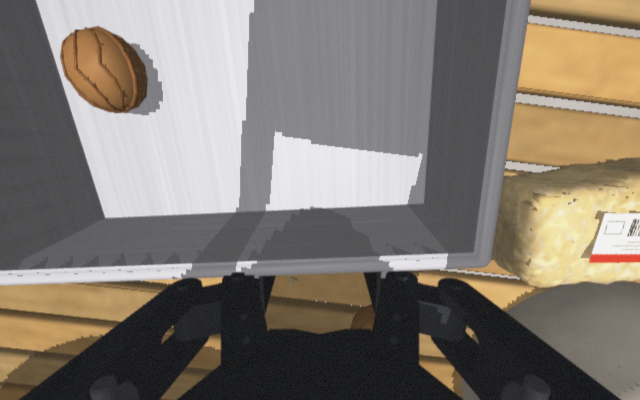

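{"name": "play_rows", "arguments": {"targets": [[4.8,-0.3,2.0,0.1,0],[4.8,-0.4,2.0,0.1,0],[4.8,0,0,0,0]]}}

```text
time: 21.52
tool_pos: [0.7004, 0.0984, 0.012]
orientation: [-0.184, 3.102, -0.028]
force: [0.1, -0.1, -0.5]
width: 0.564
```

```bash
python3 n.py 21
```

```text
[0.70043174 0.09836593 0.01198144] [ 0.14710091 -0.05201189 -0.47017733] 0.5636263714027915
cand [314.10069444 313.95543981] 1728 [0.7376 0.0989 0.0213] [0.7433 0.0993 0.015 ]
tilt [ 0.0344 -0.0164 -0.9993] yaw -173.21 D [-0.0004 -0.0005  0.0001] dyaw 0.11
[5, 0.02, -0.02, -0.0, np.float64(-0.05)]
[5, 0.02, -0.02, -0.0, np.float64(-0.05)]
tilt [ 0.0344 -0.0164 -0.9993] yaw -173.21 D [ 0.0376 -0.0005 -0.0059] dyaw 0.11
[5, -1.85, -0.24, 0.36, np.float64(-0.05)]
[5, -1.85, -0.24, 0.36, np.float64(-0.05)]
```

View pics/w21.png

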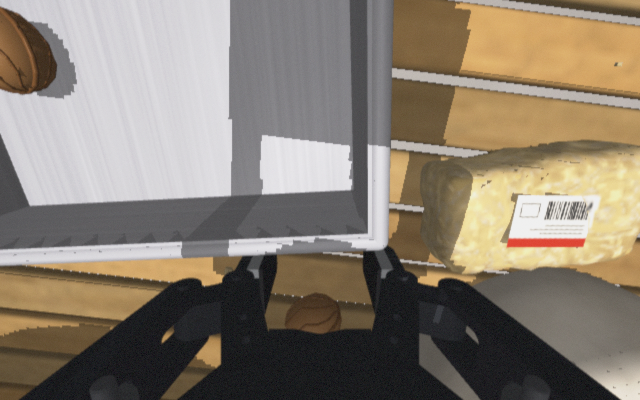

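The nut is centred between the open jaws at (314,314). I'll advance and close with a gentle grip.

{"name": "play_rows", "arguments": {"targets": [[4.8,-1.3,-0.2,0.3,0],[4.8,-1.3,-0.1,0.3,0],[4.8,-1.2,-0.1,0.2,0],[4.8,0,0,0,0]], "grip_force": 25}}

```text
time: 22.08
tool_pos: [0.7399, 0.096, 0.0047]
orientation: [-0.182, 3.104, -0.031]
force: [-0.4, -0.2, -0.4]
width: 0.56
```

```bash
python3 n.py 22
```

```text
[0.73987407 0.09597549 0.00474087] [-0.44411953 -0.18387422 -0.43941738] 0.5595872341757985
cand [324.67757009 271.8858478 ] 2996 [0.7421 0.0983 0.0239] [0.748 0.099 0.015]
tilt [ 0.0328 -0.0181 -0.9993] yaw -173.27 D [-0.0392  0.001   0.0074] dyaw 0.17
[5, 1.93, 0.27, -0.43, np.float64(-0.08)]
[5, 1.93, 0.27, -0.43, np.float64(-0.08)]
tilt [ 0.0328 -0.0181 -0.9993] yaw -173.27 D [-0.0012  0.001   0.0014] dyaw 0.17
[5, 0.05, 0.05, -0.07, np.float64(-0.08)]
[5, 0.05, 0.05, -0.07, np.float64(-0.08)]
```

View pics/w22.png

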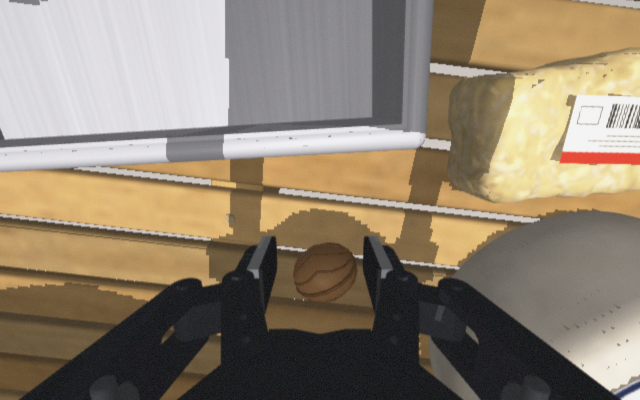

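The nut sits between the pads, about 4 mm forward of centre. I'll nudge forward and close.

{"name": "play_rows", "arguments": {"targets": [[4.8,-0.4,0.2,0,0],[2.5,0,0,0,0],[2.5,0,0,0,0],[2.5,0,0,0,0]], "grip_force": 25}}

```text
time: 22.62
tool_pos: [0.7421, 0.0984, 0.005]
orientation: [-0.182, 3.105, -0.031]
force: [0.3, -0.9, -0.2]
width: 0.37
```

```bash
python3 n.py 23 | head -3
```

```text
[0.74211607 0.09836382 0.00496004] [ 0.28518242 -0.93884041 -0.20733838] 0.37004756340243383
cand [319.53187184 266.906914  ] 2965 [0.7419 0.0978 0.0242] [0.7477 0.0983 0.015 ]
tilt [ 0.0318 -0.0183 -0.9993] yaw -173.28 D [-0.0421 -0.0014  0.0071] dyaw 0.18
```

View pics/w23.png

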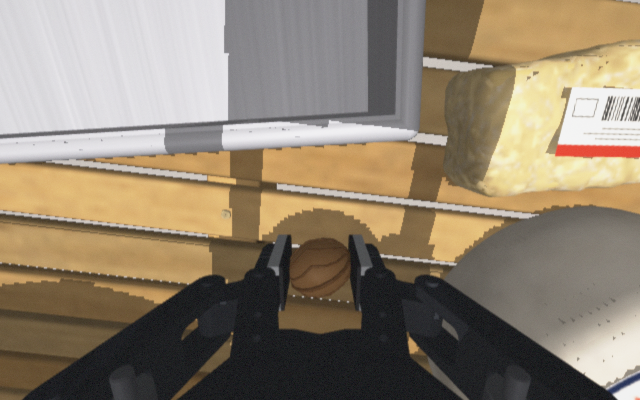

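The nut is held (31.5 mm opening). I'll lift slightly and retrace the path behind the wall.

{"name": "play_rows", "arguments": {"targets": [[0,0,0,-0.5,0],[0,0.8,0,-0.6,0],[0,1.5,0.2,0,0],[0,1.0,0,0,0],[0,0,-1.5,0,0],[0,-0.4,-2.0,0,0],[0,-0.4,-2.2,0,0]]}}

```text
time: 23.55
tool_pos: [0.7227, 0.0383, 0.0188]
orientation: [-0.185, 3.104, -0.033]
force: [0.2, -0.8, -0.3]
width: 0.369
```

Run:
```python
from h import *
st=get_state(); print(st['tool_pos'],st['force'],st['width'])
rows(st,[.724,-.05,.016],186.9,4,0)
im,d=get_image('wrist'); cv2.imwrite('pics/w24.png',im)
```

```text
[0.72268909 0.03829051 0.01876657] [ 0.22377134 -0.80199557 -0.25186322] 0.369018617000836
tilt [ 0.0335 -0.019  -0.9993] yaw -173.15 D [ 0.0013 -0.0883 -0.0028] dyaw 0.05
[0, 0.23, -2.19, 0.11, np.float64(-0.01)]
[0, 0.23, -2.19, 0.11, np.float64(-0.01)]
[0, 0.23, -2.19, 0.11, np.float64(-0.01)]
[0, 0.23, -2.19, 0.11, np.float64(-0.01)]
```

View pics/w24.png

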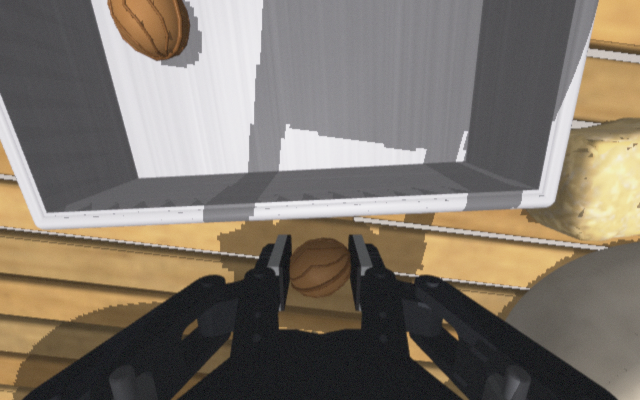

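The nut is firmly between the pads, clear of the wall. Continuing right past the corner.

{"name": "play_rows", "arguments": {"targets": [[0,0.1,-2.2,0,0],[0,0.2,-2.6,0,0],[0,0.3,-2.6,0,0],[0,0.3,-2.6,0,0],[0,0.3,-2.6,0,0],[0,0.3,-2.6,0,0],[0,0.3,-2.0,0,0],[0,0,0,0,0]]}}

```text
time: 24.6
tool_pos: [0.7291, -0.1551, 0.0229]
orientation: [-0.164, 3.099, -0.038]
force: [-0.6, -0.8, -0.6]
width: 0.376
```

Run:
```python
from h import *
st=get_state(); print(st['tool_pos'],st['force'],st['width'])
rows(st,[.665,-.142,.025],186.9,3,0)
```

```text
[ 0.72911742 -0.15506992  0.02290637] [-0.6034336  -0.76899168 -0.56231064] 0.37555304432439846
tilt [ 0.0392 -0.0222 -0.999 ] yaw -173.91 D [-0.0641  0.0131  0.0021] dyaw 0.81
[0, 2.07, 0.66, -0.16, np.float64(-0.27)]
[0, 2.07, 0.67, -0.16, np.float64(-0.27)]
[0, 2.07, 0.68, -0.16, np.float64(-0.27)]
```

{"name": "play_rows", "arguments": {"targets": [[0,1.5,0.8,-0.1,-0.3],[0,2.0,0.7,-0.3,-0.3],[0,2.0,0.5,-0.5,0],[0,0.8,0,-2.0,0],[0,0,0,-3.0,0],[0,0,0,-3.0,0],[0,0,0,-2.0,0]]}}

```text
time: 25.48
tool_pos: [0.656, -0.1318, 0.1276]
orientation: [-0.189, 3.105, -0.026]
force: [0.6, -0.5, 0.7]
width: 0.371
```

Run:
```python
from h import *
st=get_state(); print(st['tool_pos'],st['force'],st['width'])
rows(st,[*p2w(-.04,.01),.13],186.9,6,0); print(p2w(-.04,.01))
im,d=get_image('wrist'); cv2.imwrite('pics/w25.png',im)
```

```text
[ 0.65604412 -0.13181771  0.12759969] [ 0.61087185 -0.49791618  0.66044058] 0.3709658601042384
tilt [ 0.0317 -0.0146 -0.9994] yaw -173.03 D [-0.1475  0.1288  0.0024] dyaw -0.07
[0, 2.18, 2.43, -0.15, np.float64(0.01)]
[0, 2.18, 2.43, -0.15, np.float64(0.01)]
[0, 2.18, 2.43, -0.15, np.float64(0.01)]
[0, 2.18, 2.42, -0.15, np.float64(0.01)]
[0, 2.18, 2.42, -0.15, np.float64(0.01)]
[0, 2.18, 2.42, -0.15, np.float64(0.01)]
[ 0.5085672  -0.00305528]
```

View pics/w25.png

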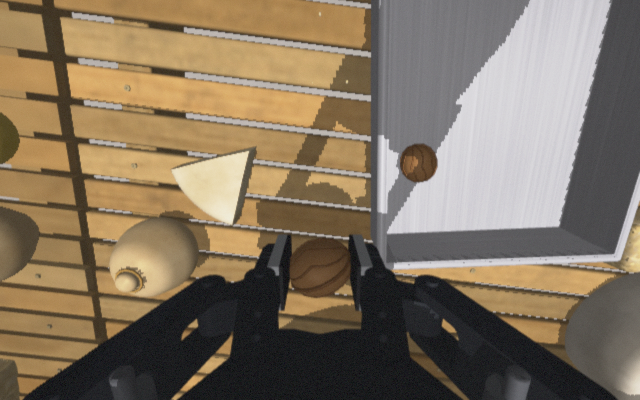

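The nut is held high beside the pan, and the wedge and stray nut are undisturbed. I'll carry it over the pan's middle.

{"name": "play_rows", "arguments": {"targets": [[0,1.6,1.6,-0.1,0],[0,2.2,2.4,-0.1,0],[0,2.2,2.4,-0.1,0],[0,2.2,2.4,0,0],[0,2.2,2.4,0,0],[0,2.0,2.2,0,0],[0,0.8,1.0,0,0],[0,0,0,0,0]]}}

```text
time: 26.52
tool_pos: [0.5041, 0.0008, 0.1228]
orientation: [-0.192, 3.102, -0.025]
force: [0.1, -0.2, 0.4]
width: 0.374
```

Run:
```python
from h import *
st=get_state(); print(st['tool_pos'],st['force'],st['width'],w2p(st['tool_pos']))
rows(st,[*st['tool_pos'][:2],.012],186.9,5,0)
```

```text
[0.50414348 0.0008388  0.12282693] [ 0.14078218 -0.17463481  0.3682539 ] 0.3737244098586048 [-0.04367388  0.01460822]
tilt [ 0.0342 -0.0141 -0.9993] yaw -172.89 D [ 0.      0.     -0.1108] dyaw -0.21
[0, 0.07, 0.04, 2.22, np.float64(0.04)]
[0, 0.07, 0.04, 2.22, np.float64(0.04)]
[0, 0.07, 0.04, 2.22, np.float64(0.04)]
[0, 0.07, 0.04, 2.22, np.float64(0.04)]
[0, 0.07, 0.04, 2.22, np.float64(0.04)]
```

{"name": "play_rows", "arguments": {"targets": [[0,0,0,2.0,0],[0,0,0,2.5,0],[0,0,0,2.5,0],[0,0,0,2.0,0],[0,0,0,1.0,0],[0,0,0,0,0]]}}

```text
time: 27.28
tool_pos: [0.5172, -0.0053, 0.0221]
orientation: [-0.187, 3.092, -0.031]
force: [0.8, -0.6, 0.2]
width: 0.369
```

```bash
python3 s.py
```

```text
t 27.275 F [ 0.8 -0.6  0.2] M [-0.02 -0.02 -0.01] pos [ 0.5172 -0.0053  0.0221] pan [-0.0319  0.0063]
tilt [ 0.0451 -0.0174 -0.9988] yaw -173.04 D [0.0266 0.0328 0.    ] dyaw 3.14
[0, -3.03, 2.94, 0.06, np.float64(-3.14)]
```

{"name": "play_rows", "arguments": {"targets": [[0,0,0,0.6,0],[0,0,0,0.5,0],[3.6,0,0,0,0],[4.4,0,0,0,0],[5.0,0,0,0,0],[5.0,0,0,0,0]]}}

```text
time: 28.02
tool_pos: [0.5205, -0.006, 0.0132]
orientation: [-0.187, 3.086, -0.033]
force: [0.1, 0.3, -0.6]
width: 0.587
```

```bash
python3 s.py
python3 - <<'E'
from h import *
im,d=get_image('wrist'); cv2.imwrite('pics/w26.png',im)
E
```

```text
t 28.025 F [ 0.1  0.3 -0.6] M [-0.01  0.06 -0.06] pos [ 0.5205 -0.006   0.0132] pan [-0.0287  0.005 ]
tilt [ 0.0508 -0.0184 -0.9985] yaw -173.03 D [0.0232 0.0336 0.    ] dyaw 3.13
[0, -2.71, 3.05, 0.06, np.float64(-3.13)]
```

View pics/w26.png

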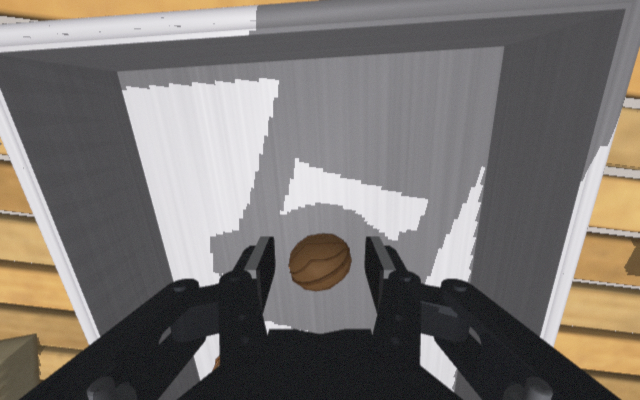

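The nut rests on the pan floor between the open fingers, at (320,262). I'll rise straight up, pull back, and check everything.

{"name": "play_rows", "arguments": {"targets": [[5.0,0.1,0,-1.5,0],[5.0,0.1,0,-3.0,0],[5.0,0.1,0,-5.0,0],[5.0,0.1,0,-5.0,0],[5.0,0.1,0,-5.0,0],[5.0,2.0,0,-3.0,0],[5.0,4.0,-3.0,0,0],[5.0,3.0,-3.0,0,0]]}}

```text
time: 29.08
tool_pos: [0.4212, -0.073, 0.2508]
orientation: [-0.196, 3.075, -0.039]
force: [0.5, -0.3, -0.5]
width: 0.585
```

{"name": "play_rows", "arguments": {"targets": [[5.0,2.0,-4.0,0,0],[5.0,0,-4.0,0,0],[5.0,0,-4.0,0,0],[5.0,0,-3.0,0,0],[5.0,0,0,0,0]]}}

```text
time: 29.7
tool_pos: [0.4174, -0.2297, 0.2609]
orientation: [-0.191, 3.067, -0.049]
force: [-0.2, 0.2, -0.0]
width: 0.585
```

Run:
```python
from h import *
st=get_state(); print(st['time'],st['tool_pos'],st['force'])
im,d=get_image('scene'); cv2.imwrite('pics/s30.png',cv2.resize(im[90:330,150:470],(800,600)))
im,d=get_image('top'); cv2.imwrite('pics/t30.png',cv2.resize(im[60:330,140:460],(711,600))); np.save('pics/t30.npy',d); cv2.imwrite('pics/t30raw.png',im)
```

```text
29.7 [ 0.41742724 -0.2297269   0.26091171] [-0.16555861  0.18957015 -0.00720777]
```

View pics/s30.png

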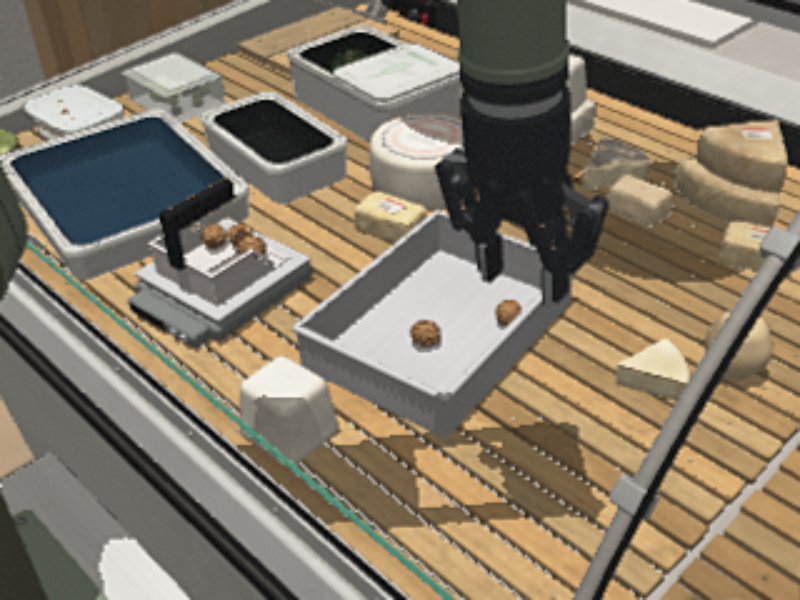

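View pics/t30.png

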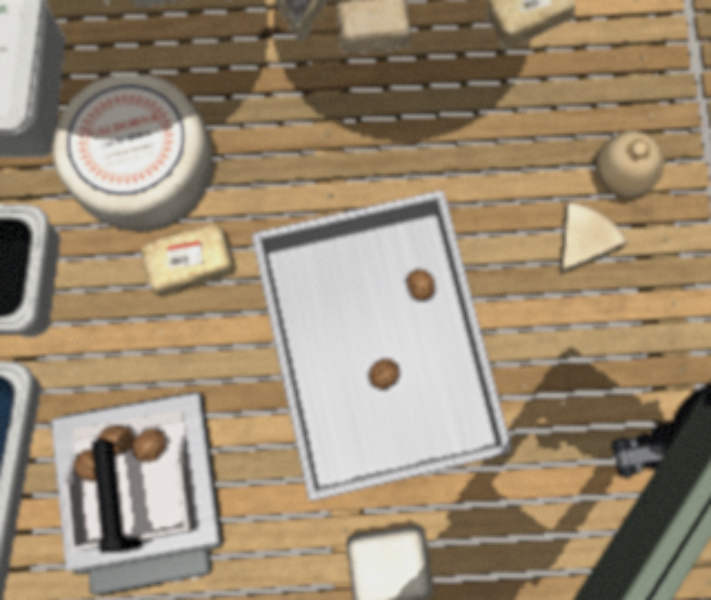

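Both views show three nuts in the scoop standing on the scale and two nuts in the pan, with none on the deck. One last numeric check: scoop centring, scoop level and cheese movement.

Run:
```python
from h import *
a=cv2.imread('pics/top0.png').astype(int); b=cv2.imread('pics/t30raw.png').astype(int)
D=abs(a-b).max(2)
for n,(x0,x1,y0,y1) in dict(brick=(200,250,155,195),wedge=(388,424,146,186),round=(160,240,90,165),white=(292,338,292,336)).items(): print(n,'changed px',(D[y0:y1,x0:x1]>60).sum(),'of',(y1-y0)*(x1-x0))
P=cloud('top',cv2.medianBlur(np.load('pics/t30.npy'),3)); h=P[...,2]
s=np.zeros((400,640),bool); s[230:320,160:245]=1
k=s&(h>.135)&(b.max(2)<70); q=P[k]; r=cv2.minAreaRect(q[:,:2].astype(np.float32)); print('bar',r,np.percentile(q[:,2],[5,50,95]))
c=np.array(r[0]); t=np.radians(6.9); e=np.array([np.cos(t),np.sin(t)])
print('bowl centre est',c+.016*e,'scale',(.427,.244))
```

```text
brick changed px 0 of 2000
wedge changed px 0 of 1440
round changed px 0 of 6000
white changed px 273 of 2024
bar ((0.4107304811477661, 0.2402186095714569), (0.09652619808912277, 0.017984921112656593), 5.014939308166504) [0.13868425 0.1462666  0.14751951]
bowl centre est [0.4266146 0.2421408] scale (0.427, 0.244)
```

```bash
python3 -c "
from rig import *
print(sign_off()); print(get_state()['time'])"
```

```text
the job is handed in; nothing more can be done
None
the job is handed in; nothing more can be done
```

The job is handed in, and one thing went wrong along the way: a nut spilled. The loaded scoop stands released on the scale with three walnuts in it. The other two nuts are in the steel pan.

**What I did:** I took the scoop by its grip bar and ran it along the pan floor into the far left corner. All four heaped nuts went into the scoop. I then set it on the scale and let go.

**The spill:** While I was lifting or carrying the scoop, one of the four nuts rolled out of the mouth onto the deck behind the pan. I noticed it only once the scoop was over the scale. After setting the scoop down I picked the nut up, took it around the right side of the pan and put it back on the pan floor. "None spilled" therefore holds for the end state but not for the whole run.

**Last checks:**
- **Scoop:** upright, with the bowl centre about 2 mm from the middle of the scale pan.
- **Nuts:** three in the scoop, two in the pan, none on the deck in the top and scene views.
- **Cheeses:** no changed pixels for the brick, the wedge and the round cheese. The white block showed 273 changed pixels of 2024. I put that down to the arm's shadow, because the hand never went near it and it looks in the same place in the scene view.
- **Time:** the last check was at about 30 s of the 54 s allowed. The robot was clear of everything.

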